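# Unlock the splash shield, flip its kickstand and hold it upright

### The job

Get the folding splash shield ready for clamping: pull the long lock rod up out of its socket on the shield's base and stand it in the steel beaker, then flip the kickstand down over its dead centre until it snaps against its stop. After that take the shield by its top rail, raise it until it stands upright on the kickstand, and finish still gripping the rail so that it cannot tip back; do not disturb the dish, bottle, block and tape around.

Things in the scene. Friction and masses are not known exactly. Their poses are not given: they have to be found in the camera images.
- stand: grey base plate of the splash shield, 160 x 235 mm, top 10 mm above the desk, fixed. Origin on the desk below the middle of the shield's hinge (axis along y, 25 mm up); x points away from the robot, the way the shield leans; y to the kickstand's side. The lock rod's socket, a sleeve 24 mm across with 16 mm bore, stands at x = -12, y = +115 mm; its mouth is 45 mm above the desk
- shield (a joint): angle of the shield (clear panel in an aluminium frame, 146 mm wide) about its hinge: 0 = upright, positive = tipped to +x of the stand, stop at 0.4 (it starts there). Spring and weight always pull it to 0.4, 3 to 5 N at the top rail. With the kickstand down, its foot meets the base plate at about 0 and stops the shield there; with it up the shield can go on to -0.3
- top_rail: round aluminium rail along the shield's top, 16 mm diameter, 120 mm long between the posts, 25 mm of open space under it, two thin black bands; it turns freely about its own axis. Origin at its centre, y along the rail. It runs in an arc of 180 mm radius about the hinge; its centre is 205 mm above the desk when upright
- kickstand (a joint): angle of the kickstand to the shield: 0 = folded up along the shield's post, 2.6 = down at its stop, swinging over the robot's side (-x of the stand). Its over-centre spring pushes it back to 0 below about 1.57 and on to 2.6 above; at most about 3 N at the cross bar. Foot 101 mm from the pivot. The lock rod in its socket blocks the cross bar before dead centre
- kick_hub (a point): point on the kickstand's pivot axis (parallel to the stand's y), level with the middle of the cross bar; the pivot is 80 mm along the shield from its hinge
- kick_bar (a point): middle of the free part of the kickstand's cross bar: a steel bar of 10 mm diameter that sticks 54 mm out sideways (+y of the stand) from the kickstand, 75 mm from the pivot; this point is 29 mm out from the kickstand's side face
- rod_knob (a point): middle of the lock rod's black knob, 22 mm diameter and 28 mm high, at the rod's upper end, 158 mm from its foot; the rod's z axis points to the knob
- rod_center (a point): half-way up the lock rod: steel, 12 mm diameter, 172 mm long with its knob, 60 g. At the start it stands upright in the socket, foot 10 mm above the desk, 35 mm deep in the sleeve
- beaker: open steel beaker, 74 mm across the rim, 90 mm high, walls 3 mm, about 0.45 kg. Origin at the centre of its underside, z up
- petri_dish: round clear dish, 58 mm wide, 15 mm high, a bystander; origin under its centre
- bottle: small white reagent bottle with a red cap, 40 mm wide, 85 mm high, a bystander; origin under its centre
- block: black tube block, 104 x 128 x 37 mm, a bystander; origin under its centre
- tape: roll of beige tape lying flat, 96 mm wide, 25 mm high, a bystander; origin under its centre

How it is judged (in metres and radians):
On the way, in this order (a step that is already met when the one before it is completed fails the run):
1. the lock rod is lifted clear of its socket (height (world z) of rod_center above 0.15 m), for 0.1 s.
2. the lock rod stands in the beaker, let go (horizontal distance between rod_center and beaker below 0.045 m and height (world z) of rod_center between 0.05 and 0.11 m and contact force between the fingers and anything else below 0.1 N), for 0.2 s.
3. the kickstand is flipped down to its stop (value of joint kickstand above 2.4 rad), for 0.2 s.
At the end, for the whole second after the job is handed in: The shield is at rest within 0.08 rad of upright with the kickstand within 0.2 rad of its lower stop, the fingers hold the top rail (contact force over 1 N), and the lock rod stands in the upright beaker (its middle within 45 mm of the beaker's axis and 50 to 110 mm above the desk) (value of joint shield between -0.08 and 0.08 rad and velocity of joint shield between -0.1 and 0.1 rad/s and value of joint kickstand above 2.4 rad and contact force between the fingers and top_rail above 1 N and horizontal distance between rod_center and beaker below 0.045 m and height (world z) of rod_center between 0.05 and 0.11 m and angle between beaker's own z axis and vertical below 0.1 rad); the arm keeps its last pose, push and grip.
It fails at once if a bystander is moved by more than 30 mm (distance of any of petri_dish, bottle, block, tape from where it was at the start of the episode above 0.03 m).
It also fails if it takes over 61 s, if anything falls off the work surface, if the arm or the gripper's body presses on something with over 40 N, if the wrist force passes 120 N, or if a joint passes its speed limit or range.

### The arm

A 6-joint arm with a two-finger parallel gripper is mounted at the origin on a cart in front of the work surface, level with it; the furniture and walls round the work are solid. World frame = base frame: x ahead of the robot, y to its left, z up, the work surface at z = 0. Lengths are in m, angles in degrees, forces in N, time in s.
With the tool pointing down it reaches from about 0.3 to 0.75 m from the base axis. Payload 8.5 kg.
Tool frame: the origin (TCP) lies at the very end of the fingers, on their centre line; the grasp point (between the pads) lies grasp_offset behind it (grasp_offset is the distance from the TCP to the grasp point, in m); x points along the fingers, z is the direction in which the jaws open and shut, and the axes are right-handed (so a half turn about x gives the same grasp; the last joint's range is limited). The gripper opens to 85 mm and grips with 20 to 120 N. Pads are 22 mm wide; open, the fingers measure 114 mm over their backs; the gripper's body (76 mm by 85 mm) begins 54 mm behind the grasp point. The pads swing forward as they close: fully open they stand 13 mm farther back than shut.
Start: joints at [-84.299, 21.807, 74.336, -0, 83.858, -12.336], TCP at [0.17, -0.523, 0.231] pointing down, gripper open.
Joint ranges: [-178.18, 178.18], [-50.72, 133.34], [12.68, 142.11], [-81.47, 261.47], [9.98, 163.14], [-165.26, 165.26]. Speed limits (degrees/s): [136.94, 136.94, 180, 180, 180, 180].

### API

Orientations are given as a 3x3 rotation matrix whose columns are the frame's x, y, z axes.
In Python, from rig import observe, get_image, close_job, recognise, grasp_offset gives the robot as it stands.
- The arm moves only by the tool drive_tool, never from a script. Its argument "targets" is a list that holds one entry, the list of rows, each a list of 7 numbers: the shift along the tool's x, y, z in units of 50 mm (1.0 is 50 mm), then the turn, a rotation vector about the tool's x, y, z in rad, then the opening, from -1 (shut) to 1 (fully open), so that 0 is half open. A call has 1 to 5 rows; each row shifts and turns the commanded pose from where the row before left it, along the tool's axes as they then stand; what a row does not reach is not made up. A row lasts 1/10 s, in which the tool goes at most 50 mm and 8.59 degrees, less where a joint would pass 70% of its speed; a pose out of reach is approached as far as the arm can. A call is refused whole if a number of a shift passes 1 or a number of a turn 0.15, either way. A call with a gripper value outside its range is refused whole. The fingers move at their own pace and stop on an object; "force" is the grip in N (left out, the last holds). Time passes only in rows, so rows that do not move let the fingers close. It gives the time, the measured TCP pose, the force and the opening at its end, in the units of the state.
- observe(): the state, without advancing time (a new reading comes with each control period).
- get_image(name): name is "scene" or "side" or "wrist"; returns a dict with "image" (420x560x3 uint8, red, green, blue), "fx", "fy", "cx", "cy" (pixels), "k1" (the pictures are not rectified: a ray, as slopes to the right and down, at radius r is drawn at 1 + k1 r^2 times it, then the intrinsics apply), "rvec" (rotation vector, rad) and "tvec" (3), from world to camera coordinates, as OpenCV has them. Camera axes: x right, y down, z forward; pixel columns grow to the right and rows downward; lengths in m; the calibration is good to about 2 mm. A picture is of the moment at which its call begins. There is no depth.
- close_job(): hands the job in, once; it reports no verdict.
Trained networks look in a picture, given as the dict that the camera call returned (one of the last four; its "shot" number tells which), for a name from the list of things; names that differ only in an ending like _2 or _b are one class to them, and where a whole thing is asked for, a point or a joint stands for the part that bears it (a point fixed in the world has none). Each returns a list of dicts, best first, with "p" (0 to 1); they miss things now and then, are a little off and sometimes report something else, mostly with a low value. They report only what shows in the picture. A call takes as long as a camera call.
- recognise(label, picture): "at" ([column, row] as shares, 0 to 1, of the picture: columns of its width, rows of its height, amid what is visible of it).
The state is a dict: "time_s": time; "q": joint angles; "qvel": joint speeds; "joint_efforts": joint torques, N m; "position": TCP position; "tool_rot": TCP orientation; "ft_force": force on the tool from outside, world axes, zero at the start; "wrist_torque": the same for the moment, N m; "grip_width": finger opening in m.
Only numpy, scipy, OpenCV 4.12 (cv2) and the standard library are available. Lean on these libraries where they do the work, as an engineer would, in place of code of your own. Each camera call takes 0.05 s, during which the arm holds its last target.

## Working session

There is one attempt and no reset: what is moved stays moved. The work goes in short steps, Python scripts to look and compute and a tool call to move; the robot and the scene stay as the last step left them, time stands still between calls to the robot, and variables do not carry over. Pictures are saved under pics/ and viewed, and the job is handed in when it is done.

Besides the shell and the picture viewer there is one more tool, called as name([rows], argument=value, ...), one row to a line, values as JSON. drive_tool: Moves the arm, as the interface text tells. Its arguments: {"type":"object","properties":{"targets":{"type":"array"},"force":{"type":"number"}},"required":["targets"]}

```bash
ls; mkdir -p pics; cat > h.py <<'E'
import numpy as np, cv2
from rig import observe, get_image, recognise, close_job, grasp_offset
def snap(n,fn):
    p=get_image(n); cv2.imwrite('pics/'+fn,p['image'][:,:,::-1]); return p
def KD(p):
    return np.array([[p['fx'],0,p['cx']],[0,p['fy'],p['cy']],[0,0,1.]]),np.array([p['k1'],0,0,0.])
def ray(p,uv):
    K,d=KD(p); R=cv2.Rodrigues(np.array(p['rvec'],float))[0]; t=np.array(p['tvec'],float).ravel()
    x=cv2.undistortPoints(np.array([[uv]],float),K,d)[0,0]
    v=R.T@np.array([x[0],x[1],1]); return -R.T@t, v/np.linalg.norm(v)
def onz(p,uv,z):
    c,v=ray(p,uv); return c+v*(z-c[2])/v[2]
def proj(p,P):
    K,d=KD(p); return cv2.projectPoints(np.array(P,float).reshape(-1,1,3),np.array(p['rvec'],float),np.array(p['tvec'],float),K,d)[0].reshape(-1,2)
def tri(l):
    A=np.zeros((3,3));b=np.zeros(3)
    for c,v in l:
        M=np.eye(3)-np.outer(v,v);A+=M;b+=M@c
    X=np.linalg.solve(A,b); return X,[np.linalg.norm((np.eye(3)-np.outer(v,v))@(X-c)) for c,v in l]
E
cat > a.py <<'E'
from h import *
np.set_printoptions(precision=4,suppress=True)
P={n:snap(n,n+'0.png') for n in('scene','side','wrist')}
o=observe();print(o,grasp_offset if not callable(grasp_offset) else grasp_offset())
for n,p in P.items(): print(n,p['fx'],p['k1'],ray(p,(280,210)))
for l in 'stand shield top_rail kickstand kick_hub kick_bar rod_knob rod_center beaker petri_dish bottle block tape'.split():
    rs=[]
    for n in('scene','side','wrist'):
        r=recognise(l,P[n])
        print(l,n,[(round(d['p'],2),np.round(np.array(d['at'])*[560,420],1).tolist()) for d in r[:2]])
        if r and n!='wrist' and r[0]['p']>.3: rs.append(ray(P[n],np.array(r[0]['at'])*[560,420]))
    if len(rs)==2: print('   ',*tri(rs))
E
python3 a.py
```

```text
pics
{'time_s': 0.15, 'q': array([-84.3004,  21.8329,  74.3733,  -0.0005,  83.8572, -12.3356]), 'qvel': array([-0.0445, -0.0918, -0.155 ,  0.1011, -0.0104,  0.0478]), 'joint_efforts': array([  0.0019, -44.8625, -23.1346,  -0.0002,   0.0038,   0.    ]), 'position': array([ 0.1703, -0.5227,  0.2309]), 'tool_rot': array([[-0.0001,  0.9509,  0.3096],
       [ 0.0011,  0.3096, -0.9509],
       [-1.    ,  0.0002, -0.0011]]), 'ft_force': array([ 0.3356, -0.6459, -0.1234]), 'wrist_torque': array([0.0304, 0.0154, 0.0226]), 'grip_width': 0.08559899651599033} 0.0187
scene 483.58870401644896 -0.04745943554939128 (array([-0.1424, -0.5937,  1.2823]), array([ 0.4776,  0.4158, -0.774 ]))
side 434.8910333187759 -0.0157768339827249 (array([0.19  , 1.1879, 0.6218]), array([ 0.2695, -0.8941, -0.3576]))
wrist 377.135135147895 -0.0906841658521074 (array([ 0.2377, -0.5009,  0.373 ]), array([-0.2823, -0.0993, -0.9542]))
stand scene [(0.61, [284.7, 239.8])]
stand side [(0.71, [292.2, 250.7])]
stand wrist []
    [ 0.5284 -0.0111  0.0192] [np.float64(0.020848601626195028), np.float64(0.020848601626194854)]
shi
[... 894 characters left out ...]
r scene []
beaker side []
beaker wrist []
petri_dish scene [(0.7, [306.4, 278.1])]
petri_dish side []
petri_dish wrist []
bottle scene [(0.48, [295.9, 220.5])]
bottle side [(0.81, [256.7, 237.9])]
bottle wrist []
    [0.6225 0.0038 0.0437] [np.float64(0.0011482305047805159), np.float64(0.001148230504780362)]
block scene [(0.68, [396.2, 322.5])]
block side [(0.71, [320.9, 206.1])]
block wrist []
    [ 0.519  -0.4357  0.016 ] [np.float64(0.01364790204258263), np.float64(0.013647902042582595)]
tape scene [(0.93, [166.9, 181.1])]
tape side [(0.75, [310.8, 232.9]), (0.64, [258.0, 352.7])]
tape wrist []
    [0.3811 0.3089 0.2231] [np.float64(0.0010494748600702244), np.float64(0.00104947486007022)]
```

View pics/scene0.png

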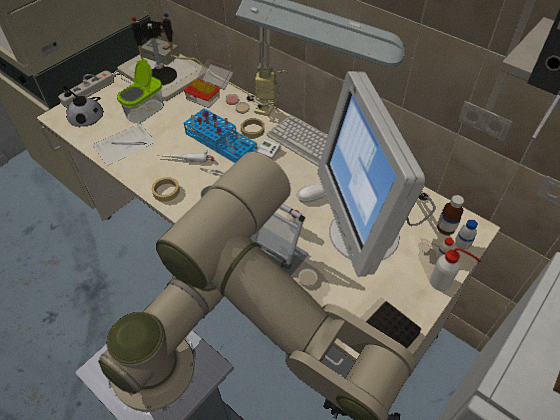

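View pics/side0.png

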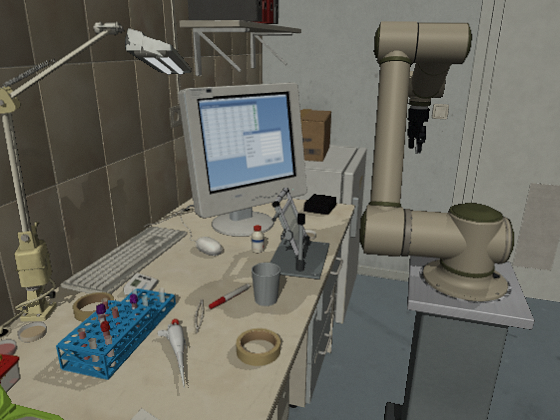

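View pics/wrist0.png

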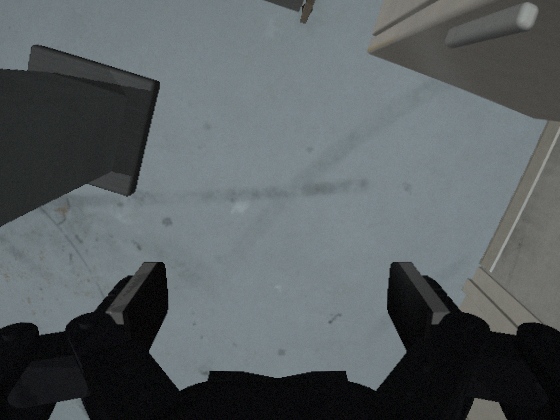

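```bash
python3 - <<'E'
import cv2
i=cv2.imread('pics/side0.png')[170:320,190:370]
cv2.imwrite('pics/side0c.png',cv2.resize(i,None,fx=4.4,fy=4,interpolation=cv2.INTER_CUBIC))
i=cv2.imread('pics/scene0.png')[160:320,160:380]
cv2.imwrite('pics/scene0c.png',cv2.resize(i,None,fx=3.6,fy=3.6,interpolation=cv2.INTER_CUBIC))
from h import *
p=get_image('side')
for uv in [(266,304),(258,352),(257,252),(290,268),(276,270),(331,247),(326,275)]: print(uv,onz(p,uv,0))
p=get_image('scene')
for uv in [(166,192),(308,280),(396,325)]: print(uv,onz(p,uv,0))
E
```

```text
(266, 304) [0.497378   0.28616304 0.        ]
(258, 352) [0.45469934 0.4666565  0.        ]
(257, 252) [0.61942763 0.01403198 0.        ]
(290, 268) [0.49046888 0.08418192 0.        ]
(276, 270) [0.52639912 0.10829022 0.        ]
(331, 247) [ 4.00841240e-01 -9.36046490e-02 -1.11022302e-16]
(326, 275) [0.38027651 0.0932692  0.        ]
(166, 192) [0.45276218 0.46084382 0.        ]
(308, 280) [ 0.49212702 -0.14982878  0.        ]
(396, 325) [ 0.53601169 -0.43663282  0.        ]
```

View pics/side0c.png

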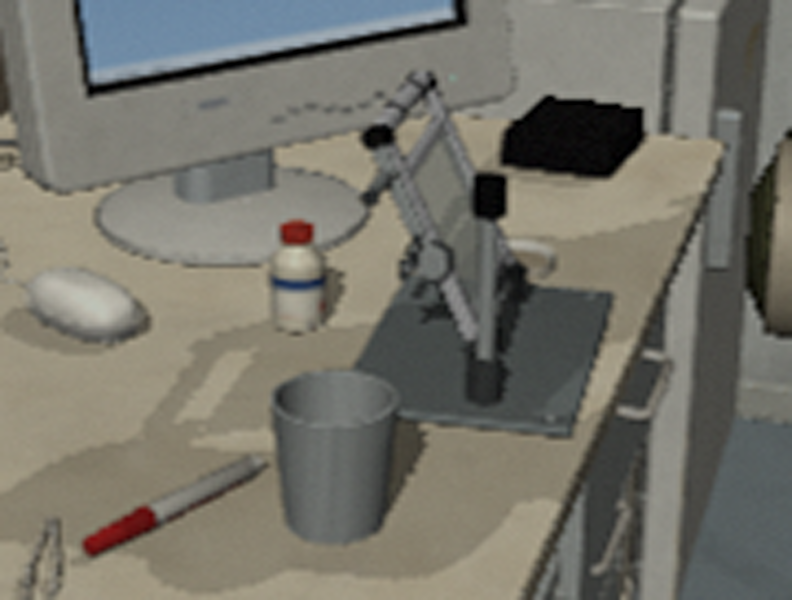

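View pics/scene0c.png

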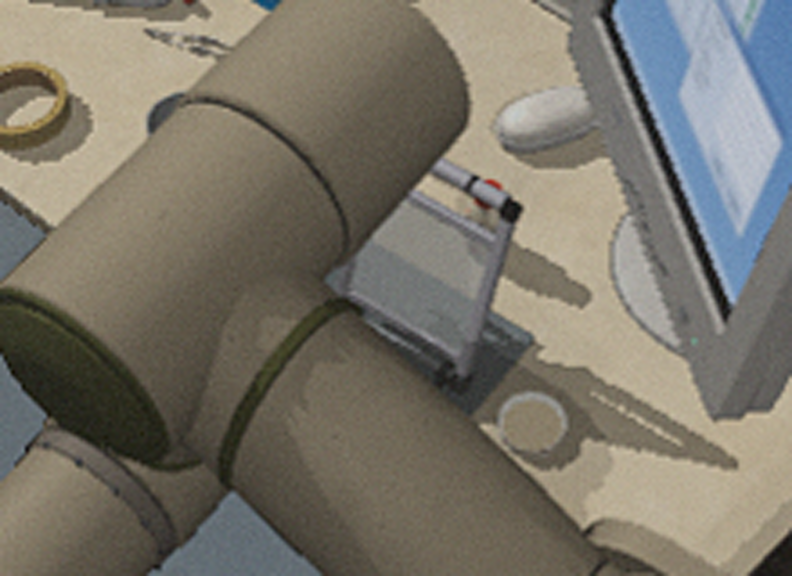

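```bash
cat > plan.py <<'E'
import sys,json
from h import *
from scipy.spatial.transform import Rotation as Ro
# plan(targets): list of (pos, R, grip, maxstep_mm, maxdeg)
def plan(tg, start=None):
    o=observe(); p=np.array(o['position'],float); R=np.array(o['tool_rot'],float)
    if start is not None: p,R=start
    rows=[]
    for pos,Rt,g,ms,md in tg:
        pos=np.array(pos,float); Rt=R if Rt is None else np.array(Rt,float)
        rv=Ro.from_matrix(R.T@Rt).as_rotvec()
        n=max(1,int(np.ceil(max(np.linalg.norm(pos-p)*1000/ms,np.rad2deg(np.linalg.norm(rv))/md)-1e-6)))
        for k in range(n):
            f=1/(n-k)
            w=np.round(Ro.from_matrix(R.T@Rt).as_rotvec()*f,3)
            s=np.round(R.T@(pos-p)*f/0.05,3)
            p=p+R@(s*0.05); R=R@Ro.from_rotvec(w).as_matrix()
            rows.append([*s.tolist(),*w.tolist(),g])
    for i in range(0,len(rows),5): print(json.dumps([rows[i:i+5]]).replace('-0.0,','0,').replace('0.0,','0,'))
    print('end',p.round(4),R.round(3).tolist()); return p,R
RD=np.array([[0,0,1],[0,1,0],[-1,0,0.]])  # x down, y +y, z +x
def tilt(a): # x = (sin a,0,-cos a) , y=+y
    x=np.array([np.sin(a),0,-np.cos(a)]);y=np.array([0,1,0.]);return np.stack([x,y,np.cross(x,y)],1)
def st():
    o=observe();print(o['time_s'],np.round(o['position'],4),np.round(o['tool_rot'],3).tolist(),np.round(o['ft_force'],2),round(o['grip_width'],4),np.round(o['q'],1))
E
python3 - <<'E'
from plan import *
plan([((0.25,-0.4,0.38),None,1,45,7),((0.45,0.10,0.38),RD,1,45,6.5)])
E
```

```text
[[[-0.595, 0.455, -0.369, 0, 0, 0, 1], [-0.595, 0.456, -0.369, 0, 0, 0, 1], [-0.595, 0.455, -0.369, 0, 0, 0, 1], [-0.594, 0.456, -0.369, 0, 0, 0, 1], [-0.595, 0.455, -0.369, 0, 0, 0, 1]]]
[[[0, 0.575, -0.689, -0.105, 0, 0, 1], [0, 0.644, -0.625, -0.105, 0, 0, 1], [0, 0.706, -0.554, -0.105, 0, 0, 1], [0, 0.76, -0.477, -0.105, 0, 0, 1], [0, 0.806, -0.395, -0.104, 0, 0, 1]]]
[[[0, 0.843, -0.309, -0.105, 0, 0, 1], [0, 0.87, -0.219, -0.104, 0, 0, 1], [0, 0.889, -0.127, -0.105, 0, 0, 1], [0, 0.897, -0.034, -0.104, 0, 0, 1], [0, 0.895, 0.06, -0.105, 0, 0, 1]]]
[[[0, 0.885, 0.153, -0.104, 0, 0, 1], [0.001, 0.863, 0.244, -0.105, 0, 0, 1]]]
end [0.45 0.1  0.38] [[-0.0, -0.0, 1.0], [0.0, 1.0, 0.0], [-1.0, 0.0, -0.0]]
```

drive_tool([
  [[-0.6,0.455,-0.37,0,0,0,1],[-0.6,0.455,-0.37,0,0,0,1],[-0.6,0.455,-0.37,0,0,0,1],[-0.6,0.455,-0.37,0,0,0,1],[-0.6,0.455,-0.37,0,0,0,1]],
])

```text
time_s: 2.7
position: [0.2502, -0.3985, 0.3826]
tool_rot: [[0.0, 0.951, 0.309], [-0.0, 0.309, -0.951], [-1.0, 0.0, 0.0]]
ft_force: [-0.5, 0.2, -0.5]
grip_width: 0.0853
```

drive_tool([
  [[0,0.575,-0.69,-0.105,0,0,1],[0,0.645,-0.625,-0.105,0,0,1],[0,0.705,-0.555,-0.105,0,0,1],[0,0.76,-0.475,-0.105,0,0,1],[0,0.805,-0.395,-0.105,0,0,1]],
])

```text
time_s: 3.2
position: [0.3333, -0.1897, 0.3815]
tool_rot: [[0.001, 0.665, 0.747], [-0.0, 0.747, -0.665], [-1.0, 0.0, 0.001]]
ft_force: [0.7, -1.2, 1.1]
grip_width: 0.0853
```

drive_tool([
  [[0,0.845,-0.31,-0.105,0,0,1],[0,0.87,-0.22,-0.105,0,0,1],[0,0.89,-0.125,-0.105,0,0,1],[0,0.895,-0.035,-0.105,0,0,1],[0,0.895,0.06,-0.105,0,0,1]],
])

```text
time_s: 3.7
position: [0.4163, 0.019, 0.3816]
tool_rot: [[0.001, 0.2, 0.98], [-0.0, 0.98, -0.2], [-1.0, -0.0, 0.001]]
ft_force: [0.4, -0.9, 0.7]
grip_width: 0.0856
```

drive_tool([
  [[0,0.885,0.155,-0.105,0,0,1],[0,0.865,0.245,-0.105,0,0,1],[0,0,0,0,0,0,0.2]],
])

```text
time_s: 4.0
position: [0.45, 0.1045, 0.3807]
tool_rot: [[-0.001, -0.013, 1.0], [0.001, 1.0, 0.013], [-1.0, 0.001, -0.001]]
ft_force: [0.3, -1.2, -0.3]
grip_width: 0.0734
```

```bash
sed -i "s/P={n:snap/import sys; tag=sys.argv[1]\nP={n:snap/; s/'0.png'/tag+'.png'/; s/n!='wrist' and//; s/if len(rs)==2/if len(rs)>1/" a.py; sed -i "s/^o=observe.*/from plan import st; st()/" a.py; python3 a.py 1
```

```text
4.15 [0.4492 0.1004 0.3813] [[-0.0, -0.004, 1.0], [-0.0, 1.0, 0.004], [-1.0, -0.0, -0.0]] [-0.14 -0.81 -0.59] 0.0522 [ -2.2   8.6  68.6  -0.  102.9  -2.4]
scene 483.58870401644896 -0.04745943554939128 (array([-0.1424, -0.5937,  1.2823]), array([ 0.4776,  0.4158, -0.774 ]))
side 434.8910333187759 -0.0157768339827249 (array([0.19  , 1.1879, 0.6218]), array([ 0.2695, -0.8941, -0.3576]))
wrist 377.135135147895 -0.0906841658521074 (array([0.4495, 0.1718, 0.5233]), array([ 0.0089, -0.3002, -0.9538]))
stand scene []
stand side [(0.93, [290.7, 252.6])]
stand wrist [(0.98, [311.1, 205.0])]
    [0.5017 0.0218 0.0192] [np.float64(0.004214590047940686), np.float64(0.004214590047940624)]
shield scene [(0.82, [274.6, 228.1])]
shield side [(0.56, [289.9, 222.0])]
shield wrist [(0.86, [335.5, 232.9])]
    [0.517  0.0074 0.1097] [np.float64(0.004002681671683588), np.float64(0.004783475611532054), np.float64(0.006432058239319704)]
top_rail scene [(0.79, [281.2, 207.5])]
top_rail side [(0.45, [281.2, 194.2])]
top_rail wrist [(0.66, [375.7, 243.7])]
    [0.5452 0.0128 0.1881] [np.float64(0.0133805784864
[... 1828 characters left out ...]
(0.45, [295.4, 218.9])]
bottle side [(0.78, [257.8, 235.5]), (0.56, [277.6, 219.6])]
bottle wrist [(0.67, [406.0, 221.6])]
    [0.6205 0.0061 0.0528] [np.float64(0.0015935336819870632), np.float64(0.0019662538289928855), np.float64(0.0028669711575484377)]
block scene [(0.68, [392.4, 328.5]), (0.6, [165.3, 179.5])]
block side [(0.69, [318.9, 205.0])]
block wrist []
    [ 0.5145 -0.436   0.0128] [np.float64(0.0008609943710976642), np.float64(0.0008609943710975724)]
tape scene [(0.77, [162.9, 180.9])]
tape side [(0.71, [259.8, 352.9])]
tape wrist [(0.57, [358.8, 189.9])]
    [0.4751 0.2906 0.0731] [np.float64(0.13461970272869184), np.float64(0.17147882753662191), np.float64(0.2347999243088745)]
```

View pics/wrist1.png

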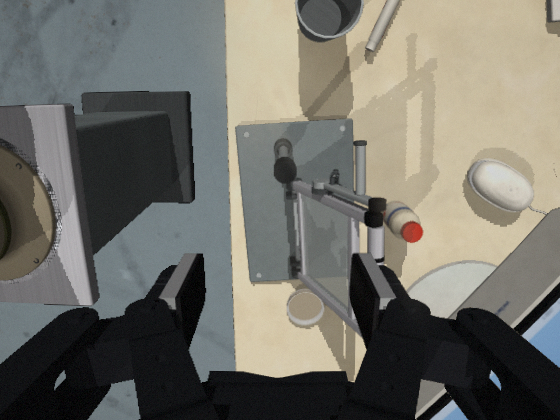

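View pics/scene1.png

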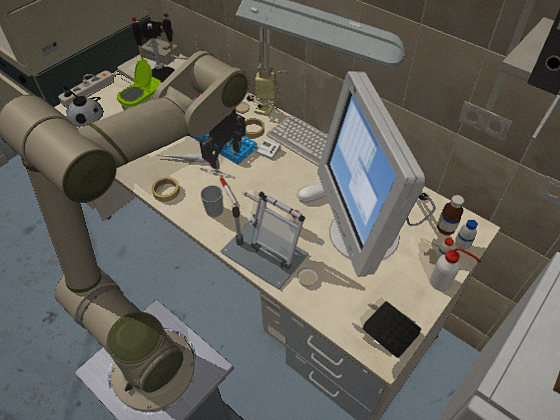

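View pics/side1.png

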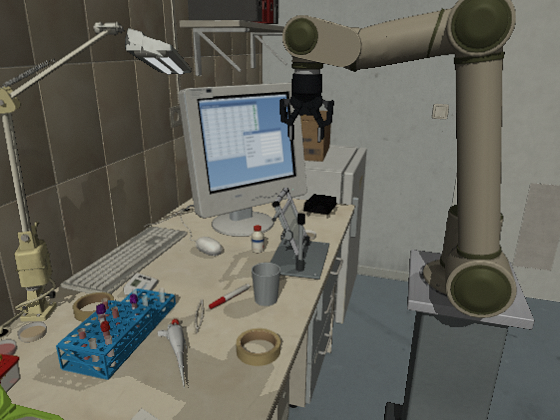

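```bash
python3 - <<'E'
import cv2
def c(f,r0,r1,c0,c1,s,o):
    cv2.imwrite(o,cv2.resize(cv2.imread(f)[r0:r1,c0:c1],None,fx=s,fy=s,interpolation=cv2.INTER_CUBIC))
c('pics/wrist1.png',110,300,225,425,4,'pics/w1c.png')
c('pics/wrist1.png',110,300,225,425,3,'pics/w1c.png')
c('pics/scene1.png',170,300,185,325,4.5,'pics/s1c.png')
c('pics/side1.png',180,310,240,340,4.5,'pics/d1c.png')
E
```

```text
(no output)
```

View pics/w1c.png

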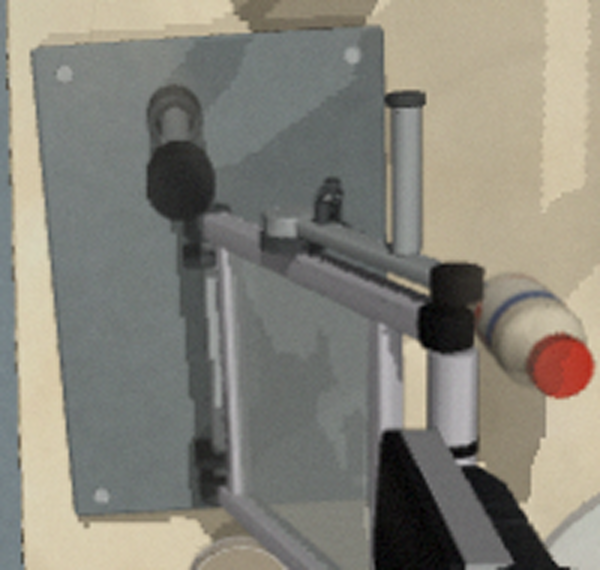

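View pics/s1c.png

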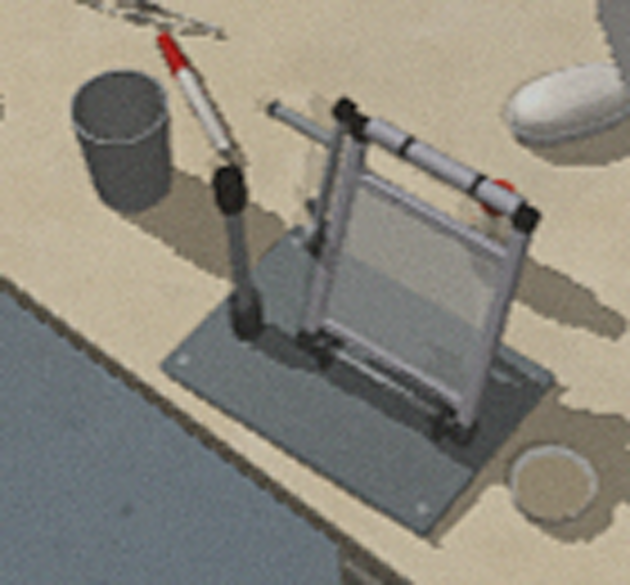

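View pics/d1c.png

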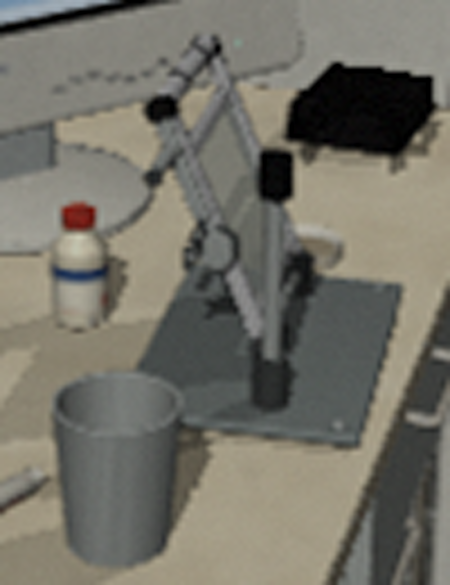

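```bash
python3 - <<'E'
from plan import *
np.set_printoptions(precision=4,suppress=True)
P={n:get_image(n) for n in('scene','side','wrist')}
D=dict(knob=dict(wrist=(285,170),scene=(236.1,212.2),side=(301.1,218.9)),
barend=dict(wrist=(360,142.7),scene=(245.4,193.8),side=(274,219.3)),
railL=dict(scene=(261.7,194.4),side=(276,204),wrist=(225+452/3,110+310/3)),
railR=dict(scene=(302.1,217.8),side=(286.7,190)),
c_mp=dict(wrist=(236.3,126),scene=(221.2,251.6)),
c_mm=dict(wrist=(251,282.3),scene=(280.6,288.9),side=(240+400/4.5,180+287/4.5)),
c_pm=dict(scene=(307.9,254)),
c_pp=dict(wrist=(352.7,119)))
for k,d in D.items():
    X,e=tri([ray(P[n],uv) for n,uv in d.items()]) if len(d)>1 else (None,None)
    print(k,X,np.round(e,4) if e else '',[onz(P[n],uv,0.01).round(4) for n,uv in d.items()] if k[0]=='c' else '')
# beaker rim
for n,uv in (('wrist',(328,10)),('scene',(185+120/4.5,170+107/4.5)),('side',(240+118/4.5,180+405/4.5))): print('beaker',n,onz(P[n],uv,.09))
E
```

```text
knob [0.4566 0.0999 0.1673] [0.001  0.001  0.0001] 
barend [0.527  0.1271 0.1683] [0.0013 0.0011 0.0003] 
railL [0.5398 0.0685 0.1941] [0.0029 0.0028 0.0038] 
railR [ 0.5497 -0.0741  0.1882] [0.0013 0.0013] 
c_mp [0.3945 0.127  0.0039] [0.0004 0.0004] [array([0.3948, 0.1278, 0.01  ]), array([0.3923, 0.1233, 0.01  ])]
c_mm [ 0.4113 -0.1078  0.0048] [0.0008 0.0011 0.0011] [array([ 0.4112, -0.1057,  0.01  ]), array([ 0.4102, -0.1093,  0.01  ]), array([ 0.4086, -0.0948,  0.01  ])]
c_pm None  [array([ 0.5618, -0.0942,  0.01  ])]
c_pp None  [array([0.5513, 0.1381, 0.01  ])]
beaker wrist [0.5035 0.2587 0.09  ]
beaker scene [0.5023 0.2642 0.09  ]
beaker side [0.5011 0.2719 0.09  ]
```

```bash
cat >> plan.py <<'E'
YAW=0.0715
RZ=lambda a: Ro.from_rotvec([0,0,a]).as_matrix()
O=np.array([0.4768,-0.0139,0])
def W(x,y,z): return O+RZ(YAW)@np.array([x,y,z])
E
python3 - <<'E'
from plan import *
st()
plan([((0.4566,0.0999,0.23),RZ(YAW)@RD,.2,45,6),((0.4566,0.0999,0.150),RZ(YAW)@RD,.2,25,6)])
E
```

```text
6.25 [0.4493 0.1006 0.3813] [[-0.0, -0.004, 1.0], [0.0, 1.0, 0.004], [-1.0, 0.0, -0.0]] [ 0.32 -1.19  0.29] 0.0513 [ -2.2   8.6  68.5   0.  102.9  -2.4]
[[[0.757, -0.004, 0.037, -0.017, 0, 0, 0.2], [0.757, -0.004, 0.036, -0.017, 0, 0, 0.2], [0.756, -0.005, 0.036, -0.017, 0, 0, 0.2], [0.757, -0.005, 0.037, -0.016, 0, 0, 0.2], [0.4, 0, 0, 0, 0, 0, 0.2]]]
[[[0.4, 0, 0, 0, 0, 0, 0.2], [0.4, 0, 0, 0, 0, 0, 0.2], [0.4, 0, 0, 0, 0, 0, 0.2]]]
end [0.4566 0.0999 0.15  ] [[-0.0, -0.071, 0.997], [0.0, 0.997, 0.071], [-1.0, 0.0, -0.0]]
```

drive_tool([
  [[0.755,0,0.035,-0.017,0,0,0.2],[0.755,0,0.035,-0.017,0,0,0.2],[0.755,-0.01,0.04,-0.017,0,0,0.2],[0.755,-0.01,0.04,-0.016,0,0,0.2],[0,0,0,0,0,0,0.2]],
])

```text
time_s: 6.75
position: [0.455, 0.0998, 0.2267]
tool_rot: [[-0.009, -0.071, 0.997], [0.0, 0.997, 0.071], [-1.0, 0.001, -0.009]]
ft_force: [0.1, -0.5, 0.1]
grip_width: 0.0514
```

```bash
python3 - <<'E'
from plan import *
st(); snap('wrist','w2.png'); snap('scene','s2.png')
E
```

```text
6.75 [0.455  0.0998 0.2267] [[-0.009, -0.071, 0.997], [0.0, 0.997, 0.071], [-1.0, 0.001, -0.009]] [ 0.14 -0.45  0.1 ] 0.0514 [-2.2 13.8 87.1  0.  79.6 -6.3]
```

View pics/w2.png

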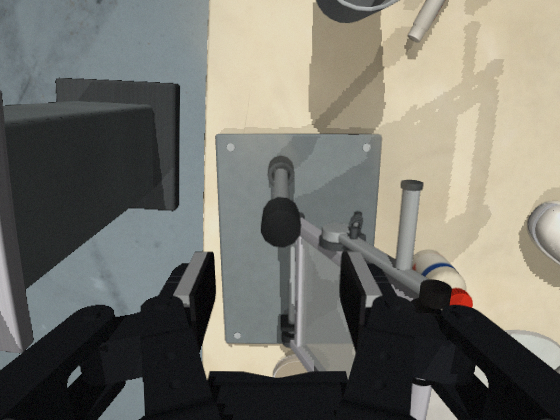

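drive_tool([
  [[0.4,0,0,0,0,0,0.2],[0.4,0,0,0,0,0,0.2],[0.4,0,0,0,0,0,0.2],[0.4,0,0,0,0,0,0.2]],
])

```text
time_s: 7.25
position: [0.4584, 0.0998, 0.1521]
tool_rot: [[0.005, -0.071, 0.997], [-0.0, 0.997, 0.071], [-1.0, -0.001, 0.005]]
ft_force: [-0.1, -0.3, -0.1]
grip_width: 0.0513
```

drive_tool([
  [[0,0,0,0,0,0,-0.4],[0,0,0,0,0,0,-0.7],[0,0,0,0,0,0,-0.9],[0,0,0,0,0,0,-0.9],[0,0,0,0,0,0,-0.9]],
], force=50)

```text
time_s: 7.75
position: [0.4578, 0.0998, 0.1524]
tool_rot: [[0.004, -0.071, 0.997], [-0.0, 0.997, 0.071], [-1.0, -0.0, 0.004]]
ft_force: [-2.3, -0.3, 7.3]
grip_width: 0.0204
```

```bash
python3 - <<'E'
from plan import *
st(); snap('wrist','w3.png'); p,R=plan([((0.4566,0.0999,0.285),RZ(YAW)@RD,-1,25,6),((0.502,0.264,0.285),RZ(YAW)@RD,-1,30,6)])
E
```

```text
7.75 [0.4578 0.0998 0.1524] [[0.004, -0.071, 0.997], [-0.0, 0.997, 0.071], [-1.0, -0.0, 0.004]] [-2.28 -0.27  7.28] 0.0204 [-2.2 18.3 94.4 -0.  67.1 -6.3]
[[[-0.442, 0.001, -0.002, 0, 0.001, 0, -1], [-0.442, 0, -0.003, 0, 0.001, 0, -1], [-0.442, 0.001, -0.003, 0, 0, 0, -1], [-0.442, 0, -0.003, 0, 0.001, 0, -1], [-0.443, 0.001, -0.004, 0, 0, 0, -1]]]
[[[-0.442, 0, -0.003, -0.001, 0.001, 0, -1], [0, 0.535, 0.19, 0, 0, 0, -1], [0, 0.535, 0.19, 0, 0, 0, -1], [0, 0.535, 0.19, 0, 0, 0, -1], [-0.001, 0.534, 0.191, 0, 0, 0, -1]]]
[[[0, 0.535, 0.19, 0, 0, 0, -1], [-0.001, 0.534, 0.191, 0, 0, 0, -1]]]
end [0.502 0.264 0.285] [[-0.0, -0.072, 0.997], [-0.0, 0.997, 0.072], [-1.0, -0.0, -0.0]]
```

View pics/w3.png

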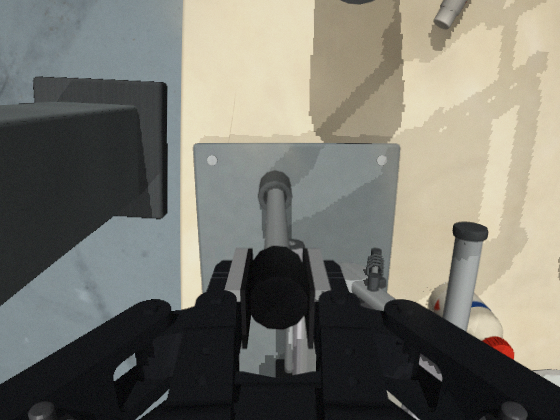

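drive_tool([
  [[-0.3,0,0,0,0,0,-0.9],[-0.4,0,0,0,0,0,-0.9],[-0.5,0,0,0,0,0,-0.9],[-0.5,0,0,0,0,0,-0.9],[-0.5,0,0,0,0,0,-0.9]],
])

```text
time_s: 8.3
position: [0.4569, 0.0998, 0.2627]
tool_rot: [[0.002, -0.071, 0.997], [-0.0, 0.997, 0.071], [-1.0, -0.0, 0.002]]
ft_force: [0.2, 0.2, -0.6]
grip_width: 0.0204
```

drive_tool([
  [[-0.4,0,0,0,0,0,-0.9],[0,0,0,0,0,0,-0.9]],
])

```text
time_s: 8.5
position: [0.4578, 0.0998, 0.2837]
tool_rot: [[0.007, -0.071, 0.997], [-0.0, 0.997, 0.071], [-1.0, -0.001, 0.007]]
ft_force: [0.8, 0.4, -1.1]
grip_width: 0.0205
```

```bash
python3 - <<'E'
from plan import *
st(); snap('wrist','w4.png');snap('side','d4.png')
E
```

```text
8.5 [0.4578 0.0998 0.2837] [[0.007, -0.071, 0.997], [-0.0, 0.997, 0.071], [-1.0, -0.001, 0.007]] [ 0.81  0.44 -1.07] 0.0205 [-2.2 11.3 80.8  0.  87.5 -6.3]
```

View pics/w4.png

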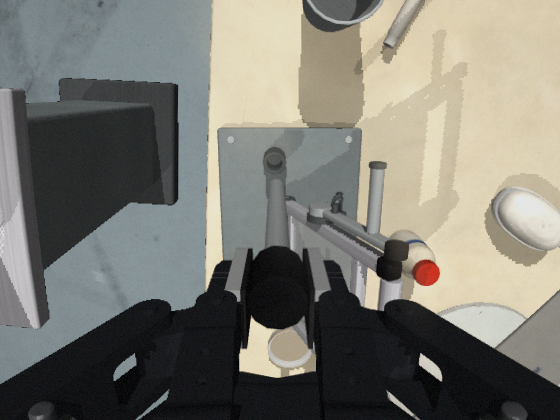

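View pics/d4.png

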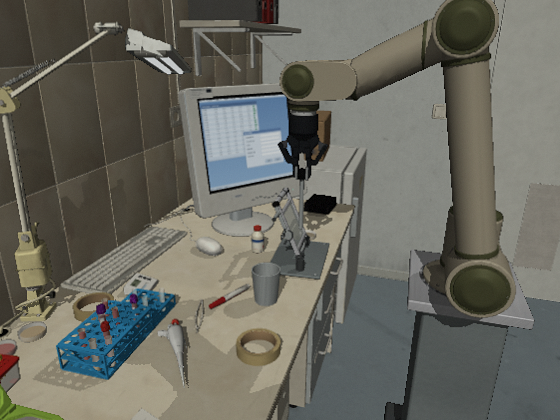

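drive_tool([
  [[0,0.4,0.14,0,0,0,-0.9],[0,0.6,0.21,0,0,0,-0.9],[0,0.6,0.21,0,0,0,-0.9],[0,0.6,0.21,0,0,0,-0.9],[0,0.5,0.18,0,0,0,-0.9]],
])

```text
time_s: 9.1
position: [0.4945, 0.2393, 0.279]
tool_rot: [[-0.002, -0.071, 0.997], [-0.0, 0.997, 0.071], [-1.0, -0.0, -0.002]]
ft_force: [-0.2, -0.9, -0.1]
grip_width: 0.0205
```

drive_tool([
  [[0,0.4,0.14,0,0,0,-0.9],[0,0.1,0.04,0,0,0,-0.9],[0,0,0,0,0,0,-0.9]],
])

```text
time_s: 9.4
position: [0.5016, 0.2635, 0.2792]
tool_rot: [[-0.002, -0.072, 0.997], [-0.001, 0.997, 0.072], [-1.0, -0.001, -0.002]]
ft_force: [-0.2, -0.3, -0.3]
grip_width: 0.0204
```

```bash
python3 - <<'E'
from plan import *
st(); p=snap('wrist','w5.png');q=snap('scene','s5.png');snap('side','d5.png')
for i in (p,q): print(proj(i,[0.502,0.264,.09]),recognise('beaker',i)[:2])
E
```

```text
9.4 [0.5016 0.2635 0.2792] [[-0.002, -0.072, 0.997], [-0.001, 0.997, 0.072], [-1.0, -0.001, -0.002]] [-0.22 -0.3  -0.33] 0.0204 [15.7 22.  66.2 -0.  92.  11.6]
[[277.3023768  173.49394375]] [{'at': [0.5052, 0.3926], 'p': 0.66}]
[[211.62891834 193.86521743]] [{'at': [0.3782, 0.4743], 'p': 0.75}]
```

View pics/w5.png

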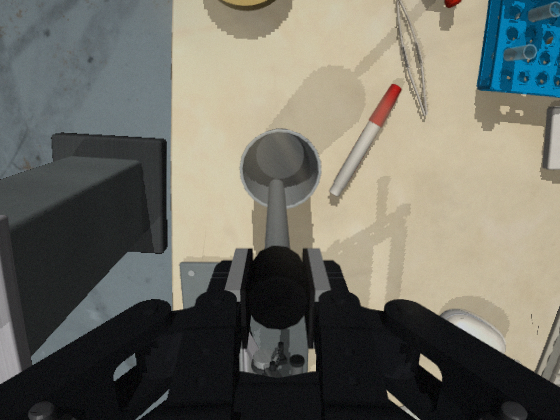

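View pics/s5.png

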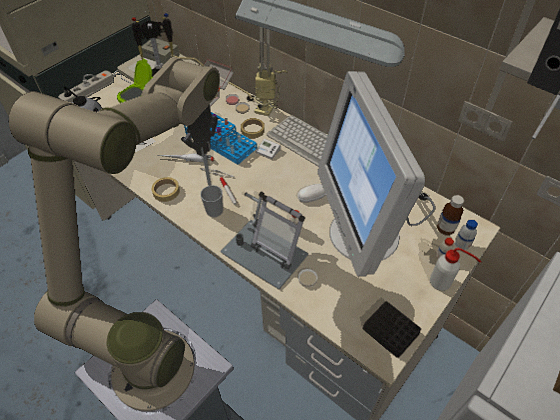

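View pics/d5.png

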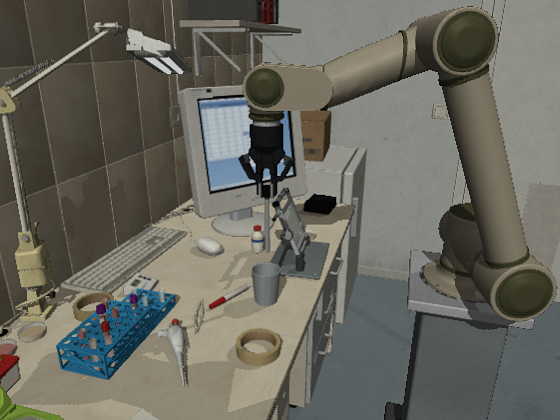

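drive_tool([
  [[0.5,0.03,0.03,0,0,0,-0.9],[0.5,0.03,0.03,0,0,0,-0.9],[0.5,0,0,0,0,0,-0.9],[0.5,0,0,0,0,0,-0.9],[0.3,0,0,0,0,0,-0.9]],
])

```text
time_s: 10.15
position: [0.504, 0.2658, 0.1637]
tool_rot: [[-0.002, -0.07, 0.998], [-0.001, 0.998, 0.07], [-1.0, -0.001, -0.002]]
ft_force: [-0.1, -0.8, -0.2]
grip_width: 0.0204
```

drive_tool([
  [[0.2,0,0,0,0,0,-0.9],[0.1,0,0,0,0,0,-0.9],[0,0,0,0,0,0,-0.9]],
])

```text
time_s: 10.45
position: [0.5047, 0.2664, 0.1503]
tool_rot: [[-0.0, -0.071, 0.998], [-0.0, 0.998, 0.071], [-1.0, -0.0, -0.0]]
ft_force: [0.2, 0.3, -0.7]
grip_width: 0.0204
```

```bash
python3 - <<'E'
from plan import *
st(); p=snap('wrist','w6.png');snap('side','d6.png')
E
```

```text
10.45 [0.5047 0.2664 0.1503] [[-0.0, -0.071, 0.998], [-0.0, 0.998, 0.071], [-1.0, -0.0, -0.0]] [ 0.16  0.3  -0.74] 0.0204 [15.9 27.8 78.5 -0.  73.7 11.9]
```

View pics/w6.png

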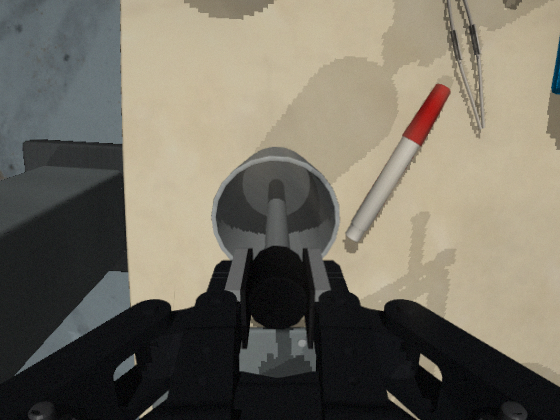

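drive_tool([
  [[0.05,0,0,0,0,0,-0.2],[0,0,0,0,0,0,0.2],[0,0,0,0,0,0,0.6],[0,0,0,0,0,0,0.6],[-0.1,0,0,0,0,0,0.6]],
])

```text
time_s: 11.05
position: [0.5044, 0.2665, 0.1526]
tool_rot: [[-0.001, -0.071, 0.997], [-0.0, 0.997, 0.071], [-1.0, -0.0, -0.001]]
ft_force: [-0.3, 0.1, -0.3]
grip_width: 0.0677
```

drive_tool([
  [[-0.3,0,0,0,0,0,0.6],[-0.5,0,0,0,0,0,0.6],[-0.6,0,0,0,0,0,0.6],[-0.6,0,0,0,0,0,0.6],[-0.6,0,0,0,0,0,0.6]],
])

```text
time_s: 11.55
position: [0.5044, 0.2666, 0.2846]
tool_rot: [[0.0, -0.071, 0.997], [0.0, 0.997, 0.071], [-1.0, 0.0, 0.0]]
ft_force: [-1.2, -0.0, -0.8]
grip_width: 0.0686
```

```bash
python3 - <<'E'
from plan import *
st(); p=snap('wrist','w7.png');snap('side','d7.png');snap('scene','s7.png')
E
```

```text
11.55 [0.5044 0.2666 0.2846] [[0.0, -0.071, 0.997], [0.0, 0.997, 0.071], [-1.0, 0.0, 0.0]] [-1.19 -0.05 -0.82] 0.0686 [16.  22.2 65.   0.  92.8 11.9]
```

View pics/w7.png

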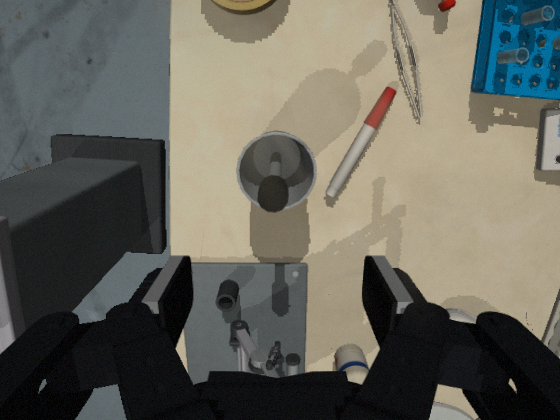

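View pics/d7.png

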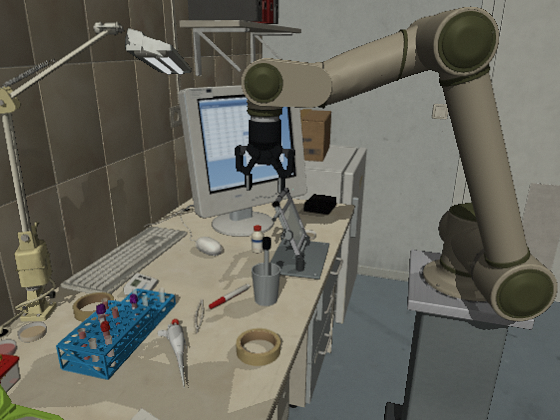

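```bash
cat >> plan.py <<'E'
def bar(th,phi=.4):
    h=np.array([.08*np.sin(phi),.025+.08*np.cos(phi)]); return h+.075*np.array([np.sin(phi-th),np.cos(phi-th)])
RT=RZ(YAW)@tilt(np.pi/4)
d2=np.array([1,-1])/2**.5; n2=np.array([1,1])/2**.5
def T(th,a,b,y=.113,phi=.4):
    q=bar(th,phi)+a*d2+b*n2; return W(q[0],y,q[1])
E
python3 - <<'E'
from plan import *
st()
p,R=plan([(T(0,-.13,.03),RT,-1,45,8),])
print('C');p,R=plan([(T(0,.015,.03),RT,-1,30,8)],(p,R))
print('push');plan([(T(t,.015,.018),RT,-1,12,8) for t in np.arange(0,1.81,.15)],(p,R))
E
```

```text
11.7 [0.5051 0.2668 0.2849] [[0.004, -0.071, 0.997], [0.001, 0.997, 0.071], [-1.0, 0.001, 0.004]] [-0.43 -0.96 -0.64] 0.0684 [16.  22.1 65.   0.  92.6 11.9]
[[[0.012, -0.55, -0.195, 0, -0.13, 0, -1], [-0.013, -0.55, -0.195, 0, -0.13, 0, -1], [-0.039, -0.55, -0.192, 0, -0.13, 0, -1], [-0.063, -0.55, -0.185, 0, -0.13, 0, -1], [-0.086, -0.549, -0.175, 0, -0.131, 0, -1]]]
[[[-0.109, -0.55, -0.163, -0.001, -0.13, 0, -1]]]
end [0.4584 0.0981 0.2809] [[0.705, -0.072, 0.705], [0.051, 0.997, 0.051], [-0.707, 0.0, 0.707]]
C
[[[0.58, 0, 0, 0, 0, 0, -1], [0.58, 0, 0, 0, 0, 0, -1], [0.58, 0, 0, 0, 0, 0, -1], [0.58, -0.001, 0, 0, 0, 0, -1], [0.58, 0, 0, 0, 0, 0, -1]]]
end [0.5607 0.1054 0.1784] [[0.705, -0.072, 0.705], [0.051, 0.997, 0.051], [-0.707, 0.0, 0.707]]
push
[[[0, 0, -0.24, 0, 0, 0, -1], [-0.202, 0, -0.1, 0, 0, 0, -1], [-0.184, 0, -0.129, 0, 0, 0, -1], [-0.163, 0, -0.154, 0, 0, 0, -1], [-0.137, 0, -0.178, 0, 0, 0, -1]]]
[[[-0.11, 0, -0.196, 0, 0, 0, -1], [-0.079, 0, -0.211, 0, 0, 0, -1], [-0.047, 0, -0.219, 0, 0, 0, -1], [-0.014, 0, -0.225, 0, 0, 0, -1], [0.02, 0, -0.224, 0, 0, 0, -1]]]
[[[0.054, 0, -0.218, 0, 0, 0, -1], [0.085, 0, -0.208, 0, 0, 0, -1], [0.115, 0, -0.193, 0, 0, 0, -1]]]
end [0.4493 0.0974 0.1136] [[0.705, -0.072, 0.705], [0.051, 0.997, 0.051], [-0.707, 0.0, 0.707]]
```

drive_tool([
  [[-0.3,-0.55,-0.2,0,-0.13,0,0],[-0.2,-0.55,-0.2,0,-0.13,0,-0.6],[0,-0.55,-0.19,0,-0.13,0,-1],[0,-0.55,-0.19,0,-0.13,0,-1],[0.1,-0.55,-0.1,0,-0.13,0,-1]],
])

```text
time_s: 12.2
position: [0.4721, 0.1258, 0.2935]
tool_rot: [[0.608, -0.071, 0.791], [0.042, 0.997, 0.057], [-0.793, -0.001, 0.61]]
ft_force: [1.1, 0.1, 0.2]
grip_width: 0.0
```

drive_tool([
  [[0.1,-0.55,0,0,-0.13,0,-1],[0,0,0,0,0,0,-1],[0,0,0,0,0,0,-1]],
])

```text
time_s: 12.5
position: [0.478, 0.0993, 0.289]
tool_rot: [[0.698, -0.069, 0.712], [0.049, 0.998, 0.049], [-0.714, 0.001, 0.7]]
ft_force: [0.3, -0.7, -1.1]
grip_width: 0.0
```

```bash
python3 - <<'E'
from plan import *
st(); p=snap('wrist','w8.png');snap('side','d8.png')
p,R=plan([(T(0,-.10,.03),RT,-1,45,8),(T(0,.015,.03),RT,-1,30,8)])
E
```

```text
12.5 [0.478  0.0993 0.289 ] [[0.698, -0.069, 0.712], [0.049, 0.998, 0.049], [-0.714, 0.001, 0.7]] [ 0.27 -0.66 -1.12] 0.0 [ -6.   -2.4 108.1  13.8  31.1 -19. ]
[[[0.44, -0.016, -0.418, 0, -0.008, -0.001, -1], [0.575, 0, 0, 0, 0, 0, -1], [0.575, 0, 0, 0, 0, 0, -1], [0.575, 0, 0, 0, 0, 0, -1], [0.575, 0, -0.001, 0, 0, 0, -1]]]
end [0.5607 0.1054 0.1784] [[0.705, -0.071, 0.705], [0.05, 0.997, 0.05], [-0.707, -0.0, 0.707]]
```

View pics/w8.png

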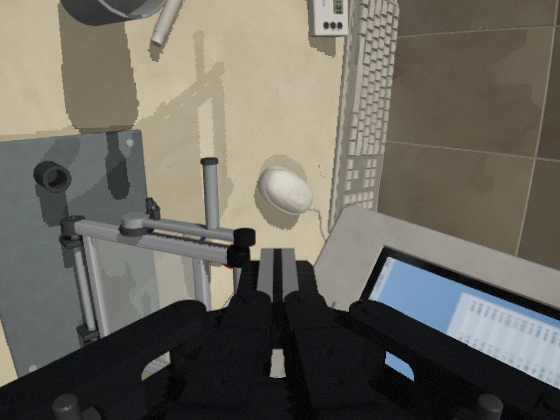

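View pics/d8.png

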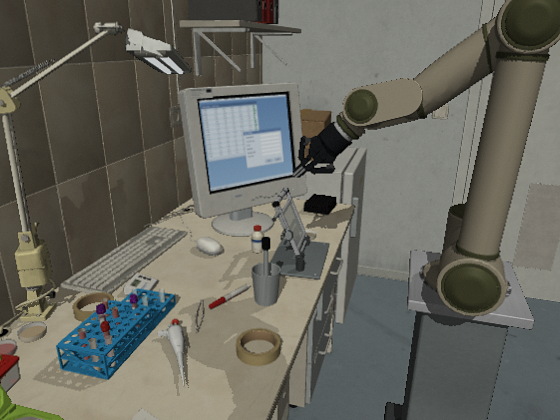

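```bash
python3 - <<'E'
from plan import *
p=get_image('wrist'); o=observe()
b=bar(0); print(proj(p,[o['position'],W(b[0],.113,b[1]),W(b[0],.138,b[1]),W(b[0],.084,b[1]),T(0,.015,.03),T(0,.015,.03)-.02*RT[:,0],W(.07,.075,.191)]))
im=cv2.imread('pics/w8.png')
for q in proj(p,[o['position'],W(b[0],.113,b[1]),W(b[0],.138,b[1]),T(0,.015,.03)]): cv2.circle(im,tuple(int(v) for v in q),3,(0,0,255),-1)
cv2.imwrite('pics/w8p.png',im)
E
```

```text
[[276.88444561 269.32887347]
 [207.9407725  194.87213112]
 [206.26142025 160.88459273]
 [209.90652487 232.24936742]
 [250.62681409 189.85719569]
 [248.51305019 196.79684768]
 [239.86015179 248.64574301]]
```

View pics/w8p.png

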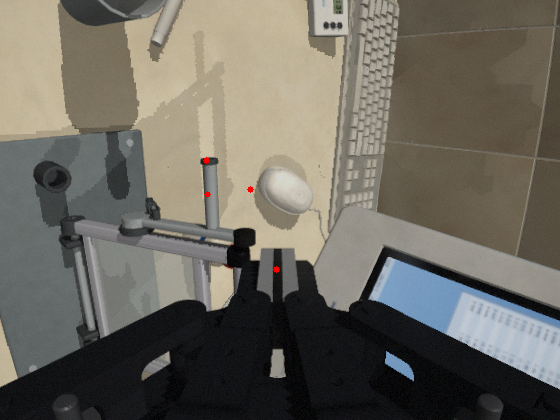

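drive_tool([
  [[0.44,-0.02,-0.42,0,-0.008,0,-1],[0.575,0,0,0,0,0,-1],[0.575,0,0,0,0,0,-1],[0.575,0,0,0,0,0,-1],[0.575,0,0,0,0,0,-1]],
])

```text
time_s: 13.15
position: [0.5616, 0.1061, 0.1772]
tool_rot: [[0.706, -0.074, 0.705], [0.052, 0.997, 0.052], [-0.707, 0.001, 0.708]]
ft_force: [0.9, 1.0, 0.5]
grip_width: 0.0003
```

```bash
python3 - <<'E'
from plan import *
st(); p=snap('wrist','w9.png');snap('scene','s9.png')
plan([(T(t,.015,.012),RT,-1,12,8) for t in np.arange(0,1.96,.15)])
E
```

```text
13.15 [0.5616 0.1061 0.1772] [[0.706, -0.074, 0.705], [0.052, 0.997, 0.052], [-0.707, 0.001, 0.708]] [0.92 1.04 0.53] 0.0003 [ -3.8  15.9 109.6  30.5  11.3 -35.6]
[[[-0.027, -0.004, -0.166, 0, -0.002, -0.001, -1], [-0.027, -0.003, -0.166, 0, -0.001, -0.001, -1], [-0.201, 0, -0.1, 0, 0, 0, -1], [-0.185, 0, -0.129, 0, 0, 0, -1], [-0.163, 0, -0.155, 0, 0, 0, -1]]]
[[[-0.137, 0, -0.177, 0, 0, 0, -1], [-0.11, 0, -0.197, 0, 0, 0, -1], [-0.079, 0, -0.21, 0, 0, 0, -1], [-0.047, 0, -0.22, 0, 0, 0, -1], [-0.014, 0, -0.224, 0, 0, 0, -1]]]
[[[0.02, 0, -0.224, 0, 0, 0, -1], [0.054, 0, -0.218, 0, 0, 0, -1], [0.085, 0, -0.208, 0, 0, 0, -1], [0.116, 0, -0.193, 0, 0, 0, -1], [0.143, 0, -0.174, 0, 0, 0, -1]]]
end [0.4441 0.097  0.0981] [[0.705, -0.072, 0.705], [0.051, 0.997, 0.051], [-0.707, -0.0, 0.707]]
```

View pics/w9.png

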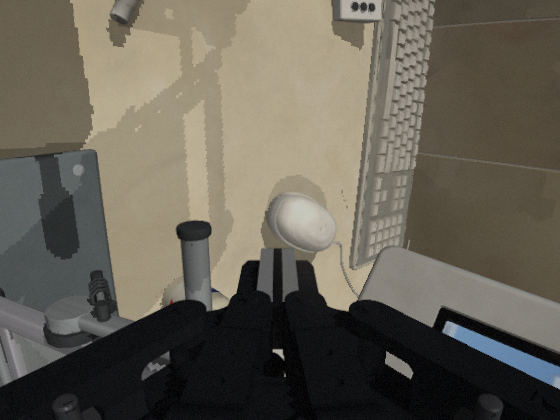

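View pics/s9.png

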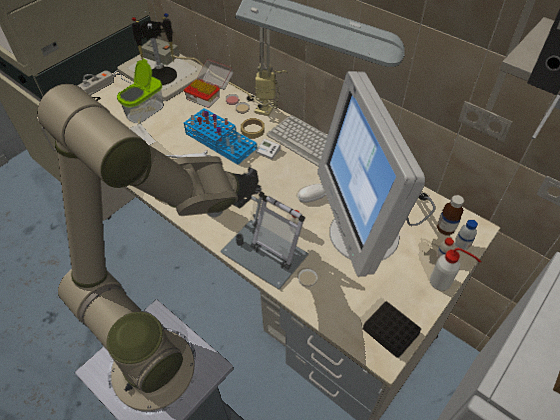

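```bash
cat >> plan.py <<'E'
A=np.deg2rad(15)
R15=RZ(YAW)@tilt(A)
dA=np.array([np.sin(A),-np.cos(A)])
def G(th,back=0,phi=.4,y=.117): # TCP so that grasp point on bar, retreated by back
    q=bar(th,phi)+(grasp_offset-back)*dA; return W(q[0],y,q[1])
E
python3 - <<'E'
from plan import *
o=observe(); p=o['position']
p,R=plan([(p-.12*RT[:,0],None,-1,30,8),(G(0,.08),R15,0,30,7)])
print('in');p,R=plan([(G(0,0),R15,0,20,7)],(p,R))
E
```

```text
[[[-0.6, 0.001, -0.002, 0, 0, 0, -1], [-0.6, 0.001, -0.002, 0, 0, 0, -1], [-0.6, 0.002, -0.002, 0, 0, 0, -1], [-0.6, 0.001, -0.001, 0, 0, 0, -1], [0.197, 0.014, 0.009, 0, 0.104, 0, 0]]]
[[[0.195, 0.014, 0.029, 0, 0.104, -0.001, 0], [0.19, 0.014, 0.049, 0, 0.104, 0, 0], [0.185, 0.015, 0.069, 0, 0.104, 0, 0], [0.176, 0.014, 0.087, 0.001, 0.104, -0.001, 0]]]
end [0.5128 0.106  0.227 ] [[0.259, -0.071, 0.963], [0.018, 0.997, 0.069], [-0.966, -0.0, 0.259]]
in
[[[0.32, 0, 0, 0, 0, 0, 0], [0.32, 0, 0, 0, 0, 0, 0], [0.32, 0, 0, 0, 0, 0, 0], [0.32, 0, 0, 0, 0, 0, 0], [0.32, 0, -0.001, 0, 0, 0, 0]]]
end [0.5335 0.1074 0.1497] [[0.259, -0.071, 0.963], [0.018, 0.997, 0.069], [-0.966, -0.0, 0.259]]
```

drive_tool([
  [[-0.6,0,0,0,0,0,-1],[-0.6,0,0,0,0,0,-1],[-0.6,0,0,0,0,0,-1],[-0.6,0,0,0,0,0,-0.5],[0.2,0.015,0.01,0,0.104,0,0]],
])

```text
time_s: 13.75
position: [0.4791, 0.1005, 0.2593]
tool_rot: [[0.631, -0.071, 0.773], [0.044, 0.997, 0.056], [-0.775, -0.001, 0.632]]
ft_force: [-0.2, 0.4, -1.2]
grip_width: 0.0283
```

drive_tool([
  [[0.195,0.015,0.03,0,0.104,0,0],[0.19,0.015,0.05,0,0.104,0,0],[0.185,0.015,0.07,0,0.104,0,0],[0.175,0.015,0.085,0,0.104,0,0],[0,0,0,0,0,0,0]],
])

```text
time_s: 14.25
position: [0.5131, 0.1052, 0.2301]
tool_rot: [[0.262, -0.071, 0.963], [0.017, 0.997, 0.069], [-0.965, -0.001, 0.262]]
ft_force: [-0.7, 1.0, 0.5]
grip_width: 0.0425
```

```bash
python3 - <<'E'
from plan import *
st(); p=snap('wrist','w10.png')
plan([(G(0,0),R15,0,20,7)])
E
```

```text
14.25 [0.5131 0.1052 0.2301] [[0.262, -0.071, 0.963], [0.017, 0.997, 0.069], [-0.965, -0.001, 0.262]] [-0.68  1.01  0.48] 0.0425 [-2.2 13.  89.2  1.8 62.7 -6.8]
[[[0.332, 0.003, -0.001, 0, 0.001, 0, 0], [0.333, 0.003, -0.001, 0, 0.001, 0, 0], [0.332, 0.003, -0.001, 0, 0.001, 0, 0], [0.333, 0.003, -0.001, 0, 0.001, 0, 0], [0.332, 0.002, 0, 0, 0.001, 0.001, 0]]]
end [0.5335 0.1074 0.1497] [[0.258, -0.072, 0.963], [0.019, 0.997, 0.069], [-0.966, 0.0, 0.259]]
```

View pics/w10.png

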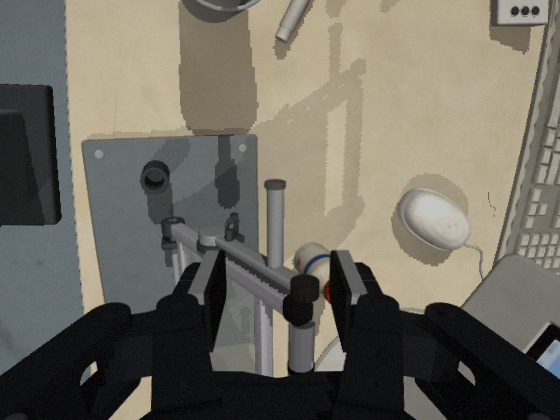

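drive_tool([
  [[0.33,0,0,0,0,0,0],[0.33,0,0,0,0,0,0],[0.33,0,0,0,0,0,0],[0.33,0,0,0,0,0,0],[0.33,0,0,0,0,0,0]],
])

```text
time_s: 14.8
position: [0.5323, 0.1068, 0.1504]
tool_rot: [[0.264, -0.071, 0.962], [0.018, 0.997, 0.069], [-0.964, -0.0, 0.265]]
ft_force: [0.6, 0.2, 0.2]
grip_width: 0.0429
```

```bash
python3 - <<'E'
from plan import *
st(); p=snap('wrist','w11.png')
E
```

```text
14.8 [0.5323 0.1068 0.1504] [[0.264, -0.071, 0.962], [0.018, 0.997, 0.069], [-0.964, -0.0, 0.265]] [0.61 0.16 0.23] 0.0429 [-1.9 19.8 94.2  2.  50.7 -7.1]
```

View pics/w11.png

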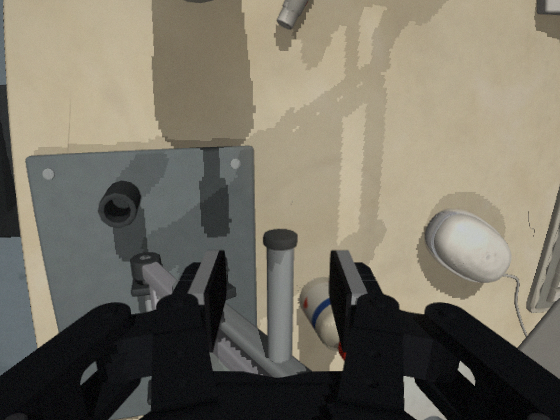

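drive_tool([
  [[0,0,0,0,0,0,-0.5],[0,0,0,0,0,0,-0.8],[0,0,0,0,0,0,-1],[0,0,0,0,0,0,-1]],
], force=25)

```text
time_s: 15.25
position: [0.5333, 0.1067, 0.1512]
tool_rot: [[0.264, -0.072, 0.962], [0.019, 0.997, 0.069], [-0.964, 0.0, 0.265]]
ft_force: [-1.3, 0.8, 5.0]
grip_width: 0.009
```

```bash
python3 - <<'E'
from plan import *
st()
o=observe(); off=o['position']-G(0)
print(off)
plan([(G(t)+off*(1-t/1.95),R15,-1,10,8) for t in np.arange(0.1,1.96,.1)])
E
```

```text
15.25 [0.5333 0.1067 0.1512] [[0.264, -0.072, 0.962], [0.019, 0.997, 0.069], [-0.964, 0.0, 0.265]] [-1.35  0.82  4.98] 0.009 [-1.9 19.8 94.   2.1 50.9 -7.1]
[-0.00017197 -0.00072459  0.00146928]
[[[-0.085, 0.001, -0.122, 0, 0.006, 0, -1], [-0.072, 0.001, -0.131, 0, 0, 0, -1], [-0.059, 0, -0.138, 0, 0, 0, -1], [-0.044, 0.001, -0.143, 0, 0, 0, -1], [-0.03, 0.001, -0.146, 0, 0, 0, -1]]]
[[[-0.016, 0, -0.15, 0, 0, 0, -1], [0, 0.001, -0.15, 0, 0, 0, -1], [0.015, 0.001, -0.149, 0, 0, 0, -1], [0.029, 0.001, -0.148, 0, 0, 0, -1], [0.044, 0, -0.144, 0, 0, 0, -1]]]
[[[0.058, 0.001, -0.139, 0, 0, 0, -1], [0.072, 0.001, -0.132, 0, 0, 0, -1], [0.085, 0.001, -0.125, 0, 0, 0, -1], [0.097, 0, -0.116, 0, 0, 0, -1], [0.107, 0.001, -0.106, 0, 0, 0, -1]]]
[[[0.118, 0.001, -0.095, 0, 0, 0, -1], [0.127, 0, -0.083, 0, 0, 0, -1], [0.134, 0.001, -0.069, 0, 0, 0, -1], [0.141, 0.001, -0.057, 0, 0, 0, -1]]]
end [0.4297 0.1    0.0859] [[0.259, -0.072, 0.963], [0.019, 0.997, 0.069], [-0.966, 0.0, 0.259]]
```

drive_tool([
  [[-0.085,0,-0.12,0,0,0,-1],[-0.07,0,-0.13,0,0,0,-1],[-0.06,0,-0.14,0,0,0,-1],[-0.045,0,-0.145,0,0,0,-1],[-0.03,0,-0.145,0,0,0,-1]],
])

```text
time_s: 15.75
position: [0.4983, 0.1041, 0.1572]
tool_rot: [[0.269, -0.071, 0.96], [0.019, 0.997, 0.068], [-0.963, 0.0, 0.27]]
ft_force: [4.2, 2.8, 9.5]
grip_width: 0.0088
```

```bash
python3 - <<'E'
from plan import *
st(); p=snap('wrist','w12.png'); snap('scene','s12.png'); print(G(.5))
E
```

```text
15.75 [0.4983 0.1041 0.1572] [[0.269, -0.071, 0.96], [0.019, 0.997, 0.068], [-0.963, 0.0, 0.27]] [4.18 2.84 9.47] 0.0088 [-2.5 16.1 98.7  2.3 49.6 -7.8]
[0.49687467 0.10483749 0.15524738]
```

View pics/w12.png

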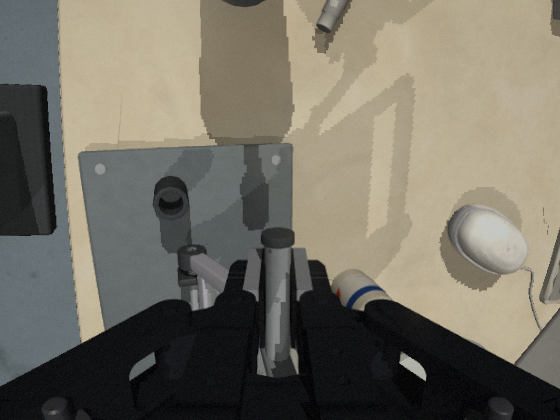

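View pics/s12.png

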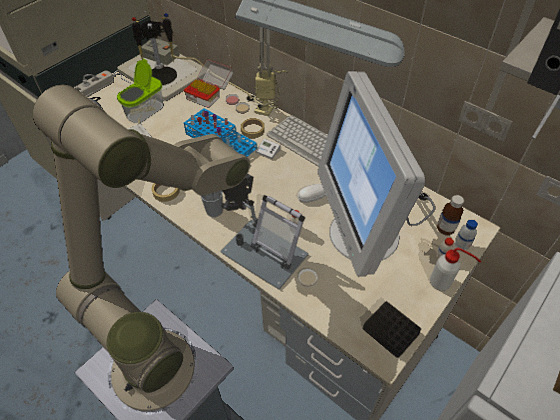

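drive_tool([
  [[-0.02,0,-0.15,0,0,0,-1],[0,0,-0.15,0,0,0,-1],[0.015,0,-0.15,0,0,0,-1],[0.03,0,-0.15,0,0,0,-1],[0.045,0,-0.145,0,0,0,-1]],
])

```text
time_s: 16.35
position: [0.4615, 0.1014, 0.142]
tool_rot: [[0.263, -0.071, 0.962], [0.019, 0.997, 0.069], [-0.965, 0.0, 0.264]]
ft_force: [3.3, 1.0, 0.8]
grip_width: 0.0089
```

drive_tool([
  [[0.06,0,-0.14,0,0,0,-1],[0.07,0,-0.13,0,0,0,-1],[0.085,0,-0.125,0,0,0,-1],[0.095,0,-0.115,0,0,0,-1],[0.105,0,-0.105,0,0,0,-1]],
])

```text
time_s: 16.85
position: [0.4371, 0.0997, 0.1131]
tool_rot: [[0.262, -0.071, 0.963], [0.019, 0.997, 0.069], [-0.965, 0.0, 0.262]]
ft_force: [1.6, 0.0, 1.4]
grip_width: 0.009
```

```bash
python3 - <<'E'
from plan import *
st(); p=snap('wrist','w13.png'); snap('scene','s13.png');snap('side','d13.png'); print(G(1.5))
E
```

```text
16.85 [0.4371 0.0997 0.1131] [[0.262, -0.071, 0.963], [0.019, 0.997, 0.069], [-0.965, 0.0, 0.262]] [1.59 0.01 1.45] 0.009 [ -3.6  14.8 110.7   3.2  39.4  -9.8]
[0.43767327 0.10059737 0.11464178]
```

View pics/w13.png

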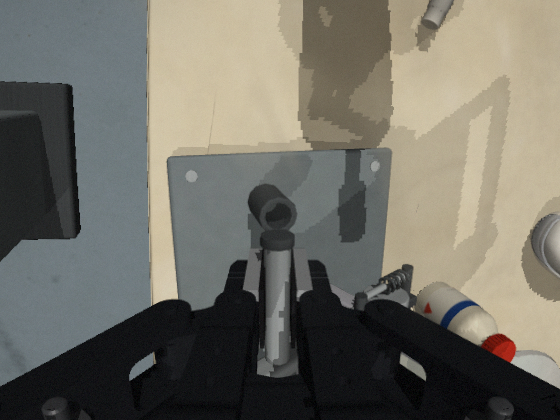

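View pics/s13.png

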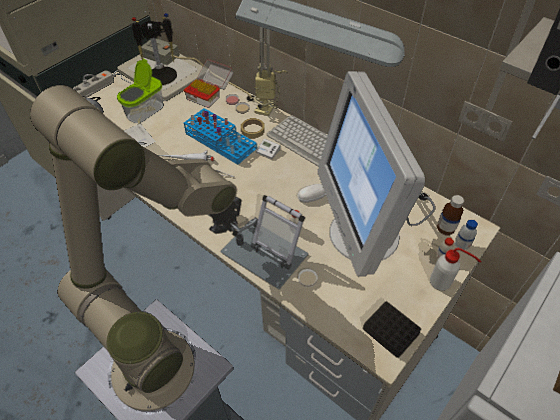

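drive_tool([
  [[0.12,0,-0.095,0,0,0,-1],[0.125,0,-0.085,0,0,0,-1],[0.135,0,-0.07,0,0,0,-1],[0.14,0,-0.055,0,0,0,-1],[0.05,0,-0.01,0,0,0,-1]],
])

```text
time_s: 17.5
position: [0.4296, 0.0992, 0.0812]
tool_rot: [[0.261, -0.071, 0.963], [0.019, 0.997, 0.069], [-0.965, 0.001, 0.262]]
ft_force: [0.5, -0.1, 0.1]
grip_width: 0.0086
```

```bash
python3 - <<'E'
from plan import *
st(); print(G(2.))
E
```

```text
17.5 [0.4296 0.0992 0.0812] [[0.261, -0.071, 0.963], [0.019, 0.997, 0.069], [-0.965, 0.001, 0.262]] [ 0.49 -0.08  0.09] 0.0086 [ -3.7  17.8 114.3   3.8  32.9 -10.7]
[0.42956657 0.10001675 0.0784321 ]
```

drive_tool([
  [[0,0,0,0,0,0,-0.5],[0,0,0,0,0,0,-0.2],[0,0,0,0,0,0,-0.2],[0,0,0,0,0,0,-0.2],[-0.2,0,0,0,0,0,-0.2]],
])

```text
time_s: 18.0
position: [0.4269, 0.099, 0.0913]
tool_rot: [[0.26, -0.071, 0.963], [0.019, 0.997, 0.069], [-0.965, 0.001, 0.261]]
ft_force: [-0.0, -0.4, -0.7]
grip_width: 0.0337
```

```bash
python3 - <<'E'
from plan import *
st(); p=snap('wrist','w14.png'); snap('scene','s14.png');snap('side','d14.png')
E
```

```text
18.0 [0.4269 0.099  0.0913] [[0.26, -0.071, 0.963], [0.019, 0.997, 0.069], [-0.965, 0.001, 0.261]] [-0.03 -0.44 -0.73] 0.0337 [ -3.8  16.4 113.9   3.6  34.8 -10.6]
```

View pics/w14.png

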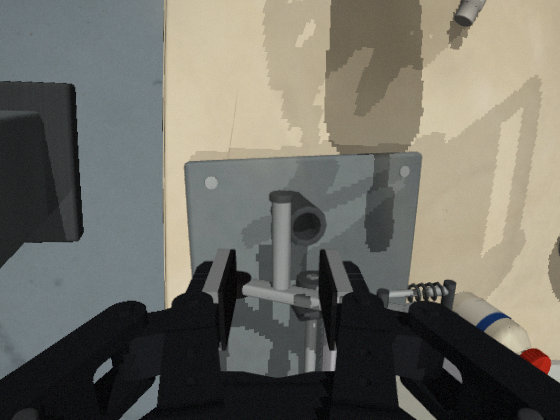

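View pics/d14.png

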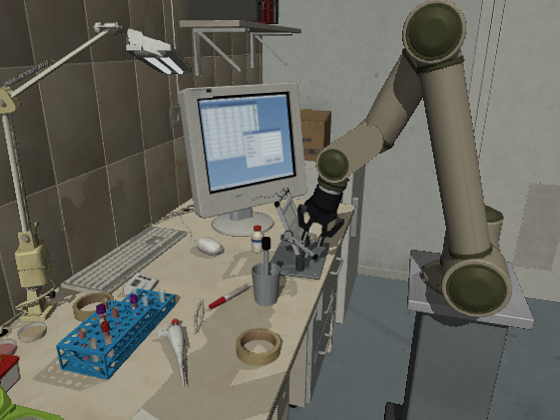

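```bash
python3 - <<'E'
from plan import *
p=get_image('wrist'); 
for t in (2.4,2.5,2.6): b=bar(t); print(t,proj(p,W(b[0],.138,b[1])))
o=observe()
p,R=plan([(o['position']-.17*o['tool_rot'][:,0],None,0,40,7),(W(.07,0,.28),RZ(YAW)@RD,0,35,7)])
E
```

```text
2.4 [[270.61575119 202.1532837 ]]
2.5 [[274.15859536 197.88291097]]
2.6 [[278.88996175 194.03481858]]
[[[-0.68, 0, 0, 0, 0, 0, 0], [-0.68, 0, 0, 0, 0, 0, 0], [-0.68, 0, 0, 0, 0, 0, 0], [-0.68, 0, 0, 0, 0, 0, 0], [-0.68, 0, 0, 0, 0, 0, 0]]]
[[[0.059, -0.387, 0.523, 0, 0.044, 0, 0], [0.036, -0.387, 0.525, 0, 0.045, 0, 0], [0.012, -0.387, 0.526, 0, 0.044, 0, 0], [-0.011, -0.387, 0.527, 0, 0.045, 0, 0], [-0.034, -0.387, 0.525, 0, 0.044, 0, 0]]]
[[[-0.057, -0.387, 0.524, 0, 0.045, 0, 0]]]
end [ 0.5466 -0.0089  0.28  ] [[-0.0, -0.071, 0.997], [0.0, 0.997, 0.071], [-1.0, 0.0, -0.0]]
```

drive_tool([
  [[-0.4,0,0,0,0,0,-0.1],[-0.7,0,0,0,0,0,0],[-0.8,0,0,0,0,0,0],[-0.8,0,0,0,0,0,0],[-0.8,0,0,0,0,0,0]],
])

```text
time_s: 18.7
position: [0.3806, 0.0957, 0.2618]
tool_rot: [[0.262, -0.071, 0.962], [0.019, 0.997, 0.069], [-0.965, 0.0, 0.263]]
ft_force: [0.6, -0.1, -1.0]
grip_width: 0.0427
```

drive_tool([
  [[0.06,-0.385,0.525,0,0.044,0,0],[0.035,-0.385,0.525,0,0.044,0,0],[0.01,-0.385,0.525,0,0.044,0,0],[0,-0.385,0.525,0,0.045,0,0],[-0.03,-0.385,0.525,0,0.045,0,0]],
])

```text
time_s: 19.2
position: [0.519, 0.0081, 0.2797]
tool_rot: [[0.041, -0.071, 0.997], [0.004, 0.997, 0.071], [-0.999, 0.001, 0.042]]
ft_force: [0.1, 0.6, 0.8]
grip_width: 0.0428
```

drive_tool([
  [[-0.03,-0.385,0.525,0,0.045,0,0],[0,0,0,0,0,0,0]],
])

```text
time_s: 19.4
position: [0.5484, -0.0105, 0.2807]
tool_rot: [[-0.004, -0.07, 0.998], [0.0, 0.998, 0.07], [-1.0, 0.001, -0.004]]
ft_force: [-0.7, 0.8, -0.8]
grip_width: 0.043
```

```bash
python3 - <<'E'
from plan import *
st(); p=snap('wrist','w15.png'); s=snap('scene','s15.png');d=snap('side','d15.png')
for i in (p,s,d): print(proj(i,[W(.0701,.0,.1908),W(.0701,.06,.1908),W(.0701,-.06,.1908)]).round(1).tolist())
plan([(W(.0701,0,.1908-.0187),RZ(YAW)@RD,0,20,7)])
E
```

```text
19.4 [ 0.5484 -0.0105  0.2807] [[-0.004, -0.07, 0.998], [0.0, 0.998, 0.07], [-1.0, 0.001, -0.004]] [-0.66  0.76 -0.82] 0.043 [-13.5  20.   68.9  -0.   91.3 -17.4]
[[274.3, 203.8], [274.0, 108.1], [274.6, 287.2]]
[[283.9, 207.1], [267.5, 198.1], [300.7, 216.4]]
[[281.4, 195.5], [276.8, 202.0], [285.5, 189.5]]
[[[0.367, -0.003, 0.006, 0, 0, 0, 0], [0.366, -0.003, 0.006, 0, 0, 0, 0], [0.367, -0.003, 0.006, 0, -0.001, 0, 0], [0.366, -0.003, 0.005, 0, 0, 0, 0], [0.367, -0.003, 0.005, 0, -0.001, 0, 0]]]
[[[0.366, -0.003, 0.005, 0, 0, -0.001, 0]]]
end [ 0.5467 -0.0089  0.1721] [[-0.0, -0.071, 0.997], [-0.0, 0.997, 0.071], [-1.0, -0.0, -0.0]]
```

View pics/w15.png

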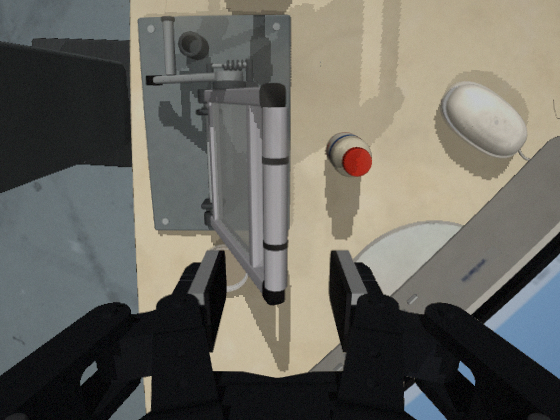

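View pics/d15.png

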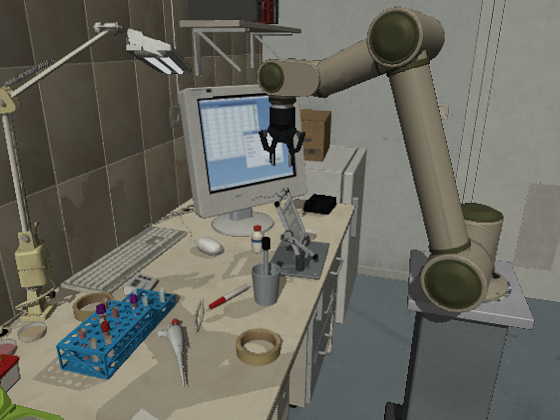

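View pics/s15.png

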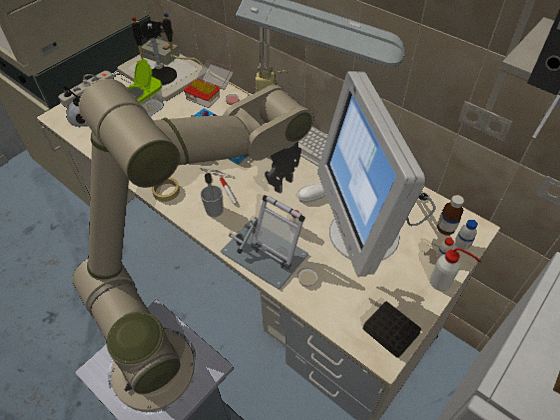

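```bash
python3 - <<'E'
from plan import *
p=get_image('wrist'); 
for z in (.1,.2,.3): print(z,[onz(p,uv,z)[:2].round(3).tolist() for uv in ((440,260),(350,352),(540,160))])
d=get_image('side')
# monitor bottom-right corner in side ~ (304,188)
for z in (.1,.2,.3): print(z,onz(d,(304,186),z)[:2].round(3),onz(d,(200,217),z)[:2].round(3))
E
```

```text
0.1 [[0.707, -0.078], [0.634, -0.187], [0.783, 0.025]]
0.2 [[0.656, -0.035], [0.605, -0.11], [0.708, 0.037]]
0.3 [[0.604, 0.008], [0.577, -0.034], [0.634, 0.048]]
0.1 [ 0.57  -0.398] [0.809 0.022]
0.2 [ 0.497 -0.094] [0.691 0.246]
0.3 [0.424 0.21 ] [0.572 0.469]
```

drive_tool([
  [[0.36,0,0,0,0,0,0],[0.36,0,0,0,0,0,0],[0.36,0,0,0,0,0,0],[0.36,0,0,0,0,0,0],[0.36,0,0,0,0,0,0]],
])

```text
time_s: 20.15
position: [0.5447, -0.0078, 0.1927]
tool_rot: [[0.0, -0.072, 0.997], [0.0, 0.997, 0.072], [-1.0, 0.0, 0.0]]
ft_force: [1.1, -0.6, -0.7]
grip_width: 0.0429
```

drive_tool([
  [[0.36,0,0,0,0,0,0],[0,0,0,0,0,0,0]],
])

```text
time_s: 20.35
position: [0.5438, -0.0077, 0.1733]
tool_rot: [[-0.005, -0.072, 0.997], [0.001, 0.997, 0.072], [-1.0, 0.002, -0.004]]
ft_force: [0.1, 0.3, -0.2]
grip_width: 0.0426
```

```bash
python3 - <<'E'
from plan import *
st(); p=snap('wrist','w16.png')
E
```

```text
20.35 [ 0.5438 -0.0077  0.1733] [[-0.005, -0.072, 0.997], [0.001, 0.997, 0.072], [-1.0, 0.002, -0.004]] [ 0.06  0.33 -0.18] 0.0426 [-13.3  24.1  80.7   0.   75.4 -17.4]
```

View pics/w16.png

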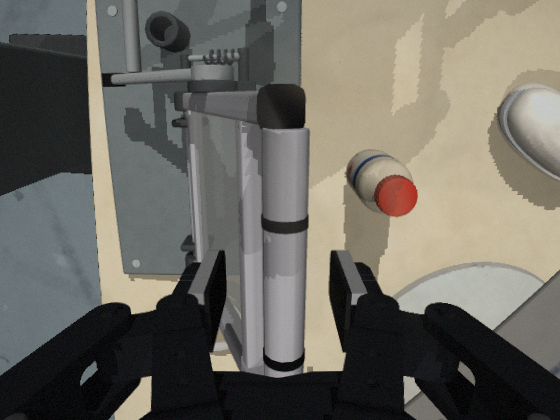

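drive_tool([
  [[0,0,0.03,0,0,0,-0.4],[0,0,0,0,0,0,-0.6],[0,0,0,0,0,0,-0.9],[0,0,0,0,0,0,-0.9],[0,0,0,0,0,0,-0.9]],
], force=40)

```text
time_s: 20.9
position: [0.5468, -0.0083, 0.176]
tool_rot: [[0.0, -0.071, 0.997], [-0.0, 0.997, 0.071], [-1.0, -0.0, 0.0]]
ft_force: [-3.7, -0.9, 5.4]
grip_width: 0.0145
```

```bash
python3 - <<'E'
from plan import *
st(); p=snap('wrist','w17.png')
o=observe(); r=lambda a:W(.18*np.sin(a),0,.025+.18*np.cos(a)-.0187)
off=o['position']-r(.4); print(off)
plan([(r(a)+off,None,-.9,10,8) for a in np.arange(.36,-.001,-.04)])
E
```

```text
20.9 [ 0.5468 -0.0083  0.176 ] [[0.0, -0.071, 0.997], [-0.0, 0.997, 0.071], [-1.0, -0.0, 0.0]] [-3.71 -0.94  5.41] 0.0145 [-13.3  24.1  80.2  -0.   75.6 -17.4]
[7.56068912e-05 6.36170822e-04 3.91655653e-03]
[[[-0.053, 0, -0.134, 0, 0, 0, -0.9], [-0.048, 0, -0.135, 0, 0, 0, -0.9], [-0.043, 0, -0.138, 0, 0, 0, -0.9], [-0.037, 0, -0.139, 0, 0, 0, -0.9], [-0.031, 0, -0.141, 0, 0, 0, -0.9]]]
[[[-0.026, 0, -0.141, 0, 0, 0, -0.9], [-0.02, 0, -0.143, 0, 0, 0, -0.9], [-0.015, 0, -0.143, 0, 0, 0, -0.9], [-0.008, 0, -0.144, 0, 0, 0, -0.9], [-0.003, 0, -0.144, 0, 0, 0, -0.9]]]
end [ 0.4769 -0.0133  0.1902] [[0.0, -0.072, 0.997], [-0.0, 0.997, 0.072], [-1.0, -0.0, 0.0]]
```

View pics/w17.png

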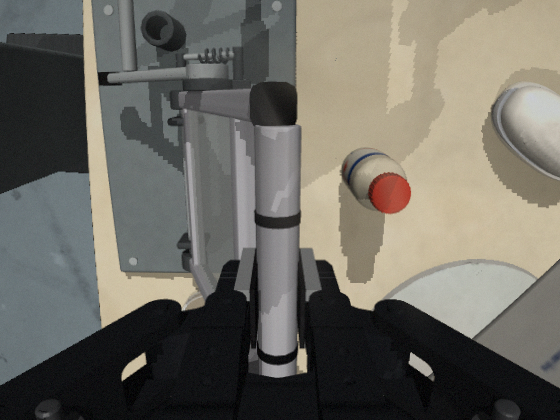

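drive_tool([
  [[-0.055,0,-0.135,0,0,0,-0.9],[-0.05,0,-0.135,0,0,0,-0.9],[-0.045,0,-0.14,0,0,0,-0.9],[-0.035,0,-0.14,0,0,0,-0.9],[-0.03,0,-0.14,0,0,0,-0.9]],
])

```text
time_s: 21.45
position: [0.5126, -0.0107, 0.1867]
tool_rot: [[0.002, -0.071, 0.997], [0.0, 0.997, 0.071], [-1.0, -0.0, 0.002]]
ft_force: [4.5, 1.7, 5.3]
grip_width: 0.0146
```

```bash
python3 - <<'E'
from plan import *
st(); p=snap('wrist','w18.png')
E
```

```text
21.45 [ 0.5126 -0.0107  0.1867] [[0.002, -0.071, 0.997], [0.0, 0.997, 0.071], [-1.0, -0.0, 0.002]] [4.52 1.7  5.33] 0.0146 [-14.5  20.3  84.6   0.   75.  -18.6]
```

View pics/w18.png

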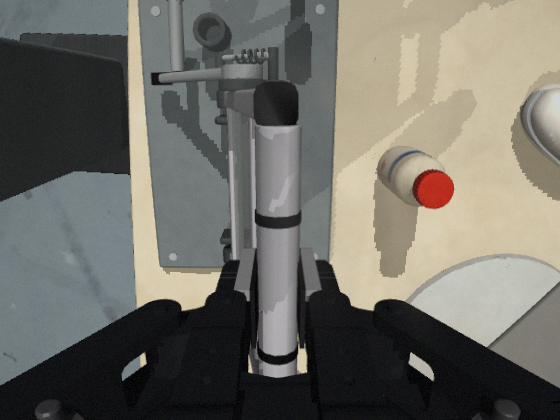

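drive_tool([
  [[-0.025,0,-0.14,0,0,0,-0.9],[-0.02,0,-0.14,0,0,0,-0.9],[-0.015,0,-0.14,0,0,0,-0.9],[-0.01,0,-0.12,0,0,0,-0.9],[0,0,0,0,0,0,-0.9]],
])

```text
time_s: 22.0
position: [0.4851, -0.0127, 0.1902]
tool_rot: [[0.001, -0.071, 0.997], [-0.0, 0.997, 0.071], [-1.0, -0.0, 0.001]]
ft_force: [4.4, 2.4, 6.7]
grip_width: 0.0146
```

```bash
python3 - <<'E'
from plan import *
st(); o=observe(); q=RZ(YAW).T@(o['position']-O); print(q,np.arcsin(q[0]/.18))
E
```

```text
22.0 [ 0.4851 -0.0127  0.1902] [[0.001, -0.071, 0.997], [-0.0, 0.997, 0.071], [-1.0, -0.0, 0.001]] [4.42 2.4  6.65] 0.0146 [-15.5  17.5  88.4   0.   74.1 -19.6]
[0.00837692 0.00064327 0.19020964] 0.046555233230527904
```

drive_tool([
  [[0,0,-0.06,0,0,0,-0.9],[0,0,-0.05,0,0,0,-0.9],[0,0,0,0,0,0,-0.9]],
])

```text
time_s: 22.3
position: [0.4801, -0.013, 0.1904]
tool_rot: [[0.002, -0.071, 0.997], [-0.0, 0.997, 0.071], [-1.0, -0.0, 0.002]]
ft_force: [3.1, 1.8, 7.7]
grip_width: 0.0145
```

```bash
python3 - <<'E'
from plan import *
st(); o=observe(); q=RZ(YAW).T@(o['position']-O); print(q,np.arcsin(q[0]/.18)); snap('wrist','w19.png');snap('scene','s19.png');snap('side','d19.png')
E
```

```text
22.3 [ 0.4801 -0.013   0.1904] [[0.002, -0.071, 0.997], [-0.0, 0.997, 0.071], [-1.0, -0.0, 0.002]] [3.08 1.85 7.71] 0.0145 [-15.7  16.9  89.1   0.   73.8 -19.8]
[0.00333707 0.00062302 0.19036975] 0.018540353732966492
```

View pics/w19.png

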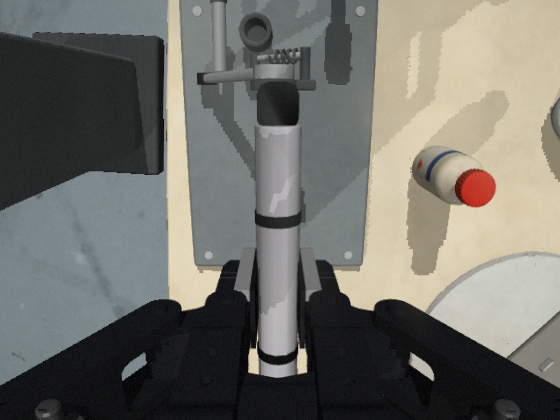

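View pics/s19.png

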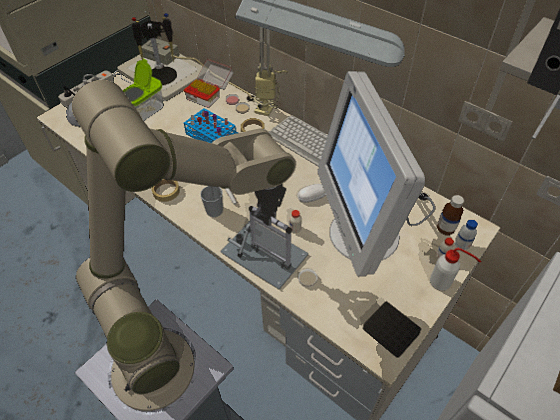

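View pics/d19.png

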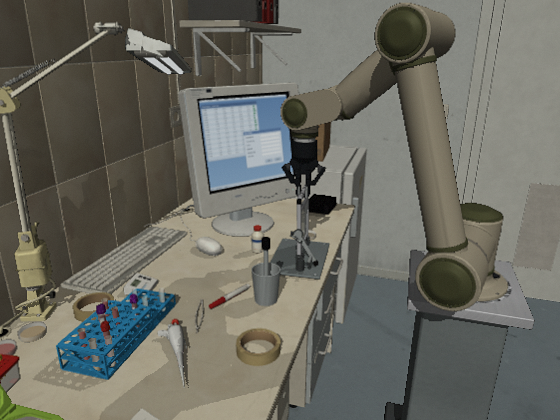

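drive_tool([
  [[0,0,-0.03,0,0,0,-0.9],[0,0,-0.03,0,0,0,-0.9],[0,0,0,0,0,0,-0.9],[0,0,0,0,0,0,-0.9],[0,0,0,0,0,0,-0.9]],
])

```text
time_s: 22.95
position: [0.4773, -0.0132, 0.1904]
tool_rot: [[0.002, -0.071, 0.997], [-0.0, 0.997, 0.071], [-1.0, -0.0, 0.002]]
ft_force: [3.0, 1.7, 8.3]
grip_width: 0.0143
```

```bash
python3 - <<'E'
from plan import *
st(); o=observe(); q=RZ(YAW).T@(o['position']-O); print(q,np.arcsin(q[0]/.18),o['qvel']); p=snap('wrist','w20.png');d=snap('side','d20.png')
for l in('rod_center','rod_knob','beaker'): print(l,[(r['p'],np.array(r['at'])*[560,420]) for r in recognise(l,d)[:1]])
i=cv2.imread('pics/d20.png')[160:310,230:350]
cv2.imwrite('pics/d20c.png',cv2.resize(i,None,fx=4,fy=4,interpolation=cv2.INTER_CUBIC))
E
```

```text
22.95 [ 0.4773 -0.0132  0.1904] [[0.002, -0.071, 0.997], [-0.0, 0.997, 0.071], [-1.0, -0.0, 0.002]] [3.02 1.69 8.28] 0.0143 [-15.9  16.7  89.5   0.   73.7 -20. ]
[0.00054326 0.00062862 0.19039642] 0.0030180888136146313 [ 0.0839121  -0.03020349 -0.03093031  0.08711049  0.0436821   0.03112916]
rod_center [(0.8, array([268.296, 249.018]))]
rod_knob [(0.58, array([263.424, 252.714]))]
beaker [(0.88, array([267.512, 283.584]))]
```

View pics/d20c.png

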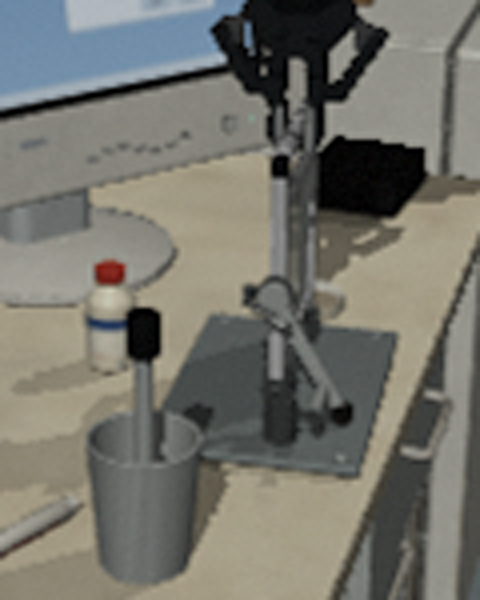

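View pics/w20.png

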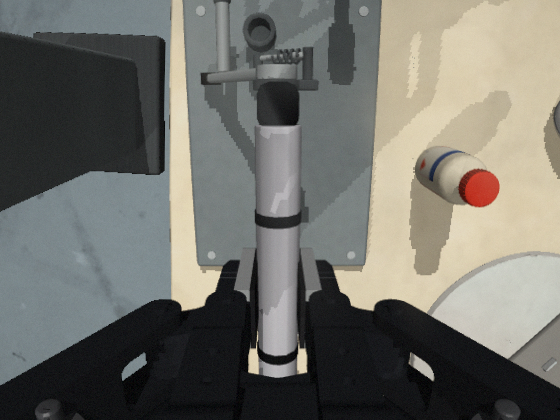

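```bash
python3 - <<'E'
from plan import *
st(); print(close_job()); st()
E
```

```text
23.2 [ 0.4773 -0.0132  0.1904] [[0.002, -0.071, 0.997], [-0.0, 0.997, 0.071], [-1.0, -0.0, 0.002]] [2.89 3.38 9.21] 0.0143 [-15.9  16.7  89.5   0.   73.7 -20. ]
the job is handed in; nothing more can be done
None
the job is handed in; nothing more can be done
```

I handed the job in at 23.2 s with every step carried out; the rig reports no verdict, so the result rests on my own checks.

**What I did:**
- I pulled the lock rod out of its socket by the knob, lowered it into the beaker and let go.
- I pinched the kickstand's cross bar, led it past dead centre and released it, and it snapped to its stop.
- I then gripped the top rail at 40 N, raised the shield upright and kept hold of it.

**Last checks:**
- **Shield:** about 0.00 rad from upright, worked out from the gripper position and my estimate of the stand's pose. That is good to about 0.02 rad.
- **Kickstand:** after it snapped, the bar end matched the 2.6 rad position. In the last side picture the leg is still down on the base plate.
- **Grip:** the fingers are closed on the 16 mm rail, reading 14.3 mm. The wrist force is steady at about 3 N in x and 9 N in z, so the gripper is holding the shield against its spring. I saw no clear force step when the foot met the plate, so I can't say how firmly it bears on it.
- **Rod:** it stands in the upright beaker. I judged this by eye in the pictures and did not triangulate it again.
- **Bystanders:** I made no contact with any of them. The bottle, dish, block and tape look unmoved in the pictures, but I did not measure their final positions.

**One change of plan:** I first tried pushing the bar with the tool tilted 45°. Joint 5 came within 1.3° of its limit before touching anything, so I backed off and pinched the bar at a 15° tilt instead.

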